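# Right the tipped stock bin and refill it from the cup

## Robot

A 6-joint arm with a two-finger parallel gripper is mounted at the origin on the work surface. World frame = base frame: x ahead of the robot, y to its left, z up, the work surface at z = 0. Lengths are in m, angles in rad, forces in N, time in s.
With the tool pointing down it reaches from about 0.325 to 0.75 m from the base axis. Payload 7.6 kg.
Tool frame: the origin (TCP) lies at the very end of the fingers, on their centre line; the grasp point (between the pads) lies 19 mm behind it; z points along the fingers, y is the line along which they close (so a half turn about z gives the same grasp; the last joint's range is limited). The gripper opens to 85 mm and grips with 20 to 120 N. Pads are 22 mm wide; open, the fingers measure 114 mm over their backs; the gripper's body (76 mm by 85 mm) begins 54 mm behind the grasp point. The pads swing forward as they close: fully open they stand 13 mm farther back than shut.
Start: joints at [-1.395, 0.052, 1.401, -0, 1.689, -0.07], TCP at [0.128, -0.509, 0.2] pointing down, gripper open.
Joint ranges: [-2.9, 2.9], [-0.91, 2.17], [0.12, 2.37], [-1.06, 4.2], [0.26, 2.73], [-2.93, 2.93]. Speed limits (rad/s): [2.57, 2.57, 3.01, 3.14, 3.14, 3.14].

## Interface

Orientations are given as a rotation vector (axis times angle).
In Python, from bench import * gives the robot as it stands.
- The arm moves only by the tool move_arm, never from a script. Its arguments are lists of equal length, an entry for each row: "xyz": the shift along the tool's x, y, z in m, a list of three; "yaw": the turn about the tool's z in degrees. In form: {"xyz": [[tx, ty, tz], ...], "yaw": [yaw, ...]}. A call has 1 to 12 rows; each row is the pose to reach, as a shift and turn from the pose commanded when the call began, along the tool's axes at that moment; what a row does not reach only later rows make up. A row lasts 1/12 s, in which the tool goes at most 41.7 mm and 7.16 degrees, less where a joint would pass 70% of its speed; a pose out of reach is approached as far as the arm can. A call with a gripper value outside its range is refused whole. "fingers" is the opening, from 0 (shut) to 1 (fully open), set as the call begins (left out, the last holds). The fingers move at their own pace and stop on an object; "newtons" is the grip in N (left out, the last holds). Time passes only in rows, so rows that repeat a pose let the fingers close. It gives the time, the measured TCP pose, the force, the opening and the grip force at its end, in the units of the state.
- read_state(): the state, without advancing time (a new reading comes with each control period).
- read_camera(name): name is "scene" or "top" or "wrist"; returns (picture, depth): 420x560x3 uint8, red, green, blue; 420x560 float32, m along the optical axis (not along the pixel's ray), 0 where there is no reading.
- get_calibration(name): a dict with "intrinsics" (3x3 intrinsics, pixels), "R" (3x3) and "t" (3): a world point X has camera coordinates R X + t; the wrist camera has in their place "tool_from_camera" (4x4, takes a point from camera to tool coordinates, whose origin is the TCP and whose axes are the flange's). Camera axes: x right, y down, z forward; pixel columns grow to the right and rows downward; lengths in m; the calibration is good to about 2 mm. A picture is of the moment at which its call begins: read the wrist's pose just before it. get_calibration takes no time and is no camera call.
- hand_in(): hands the job in; it is judged then, once.
The state is a dict: "t": time; "qpos": joint angles; "joint_vel": joint speeds; "joint_efforts": joint torques, N m; "position": TCP position; "ee_rot": TCP orientation; "wrist_force": force on the tool from outside, world axes, zero at the start; "wrist_torque": the same for the moment, N m; "opening": finger opening in m; "grip_force": force on a finger pad.
Only numpy, scipy, OpenCV 4.12 (cv2) and the standard library are available. Lean on these libraries where they do the work, as an engineer would, in place of code of your own. Each camera call takes 0.05 s, during which the arm holds its last target. There are 200 camera calls.

## Task

One red stock bin has fallen over in its lane: stand it upright in the empty marked place, square with and in line with its two neighbours, and let go of it. Then pour all seven brass nuts from the blue cup into that bin and stand the empty cup upright back on its cork mat, without knocking over or shifting anything else on the bench.

Things in the scene. Friction and masses are not known exactly. Their poses are not given: they have to be found in the camera images.
- lane: fixed grey plate, 4 mm thick, spanning x -60 to +120 and y -175 to +175 mm from its origin (on the bench under the middle mark; x to the robot's left, y along the row, towards the robot); lip 14 mm high, 4 mm thick along x = -58. Yellow marks (90 x 70 mm) at x = 0, y = -115, 0, +115 mm, z = 4 show where a bin's underside centre belongs; two hold full bins, the third (any) is empty
- bin: empty red open-topped bin, 84 (own x) x 64 (own y) x 100 mm (own z, height), walls and floor 3 mm, 160 g; origin: centre of its underside, own z towards its mouth. It starts lying on a 64 x 100 mm side on the lane plate, mouth to the robot's left (lane x), own x straight down, origin above the centre of the empty mark. Grasp across its 64 mm width
- bin_left: tall open stock bin like the empty one, upright in the lane, full of dark steel parts; 84 x 64 x 100 mm; origin: centre of its underside. Bystander, loose
- bin_right: tall open stock bin like the empty one, upright in the lane, full of white parts; 84 x 64 x 100 mm; origin: centre of its underside. Bystander, loose
- cup: round blue plastic cup, 80 mm high, outside diameter 62 mm at the foot widening evenly to 70 mm at the rim, wall 3 mm, floor 4 mm, about 120 g empty; origin: centre of its underside; own z points to the mouth. Stands on the cork mat with the seven nuts in it
- cup_rim (a point): centre of the cup's mouth, at rim height (80 mm above its underside)
- mat: round cork mat fixed on the bench, diameter 124 mm, 3 mm thick; origin: centre of its underside
- nut0: brass round nut, diameter 16 mm, 14 mm thick, about 15 g; origin: centre of one flat end, own z along its axis
- nut1: brass round nut, diameter 16 mm, 14 mm thick, about 15 g; origin: centre of one flat end, own z along its axis
- nut2: brass round nut, diameter 16 mm, 14 mm thick, about 15 g; origin: centre of one flat end, own z along its axis
- nut3: brass round nut, diameter 16 mm, 14 mm thick, about 15 g; origin: centre of one flat end, own z along its axis
- nut4: brass round nut, diameter 16 mm, 14 mm thick, about 15 g; origin: centre of one flat end, own z along its axis
- nut5: brass round nut, diameter 16 mm, 14 mm thick, about 15 g; origin: centre of one flat end, own z along its axis
- nut6: brass round nut, diameter 16 mm, 14 mm thick, about 15 g; origin: centre of one flat end, own z along its axis
- tape: yellow tape roll lying flat, diameter 72 mm, 19 mm high; bystander, loose; origin: centre of its underside
- screwdriver: screwdriver lying on the bench; bystander, loose; origin on its underside
- multimeter: yellow and black hand multimeter lying flat, 165 x 80 x 40 mm; bystander, loose; origin: centre of its underside
Not all that is in view belongs to the job. What is shaped like the bin but green is not meant. There is more than one size of the mat; the job needs the larger.

How it is judged:
On the way, in this order (a step that is already met when the one before it is completed fails the run):
1. the tipped bin stands upright in the empty marked place, let go (angle between bin's own z axis and vertical below 0.1 rad and angle between the x axis of bin and the x axis of lane, either way round below 0.2 rad and x of bin in the frame of lane between -0.02 and 0.02 m and (y of bin in the frame of lane between -0.135 and -0.095 m or y of bin in the frame of lane between -0.02 and 0.02 m or y of bin in the frame of lane between 0.095 and 0.135 m) and height (world z) of bin below 0.009 m and contact force between the fingers and bin below 0.1 N), for 0.3 s.
2. the cup is tipped over the bin, held in the air (angle between cup's own z axis and vertical above 1.2 rad and horizontal distance between cup_rim and bin below 0.1 m and height (world z) of cup_rim above 0.09 m and contact force between the fingers and cup above 0.5 N), for 0.05 s.
3. all seven nuts are in the bin (x of nut0 in the frame of bin between -0.042 and 0.042 m and y of nut0 in the frame of bin between -0.032 and 0.032 m and z of nut0 in the frame of bin between 0 and 0.09 m and x of nut1 in the frame of bin between -0.042 and 0.042 m and y of nut1 in the frame of bin between -0.032 and 0.032 m and z of nut1 in the frame of bin between 0 and 0.09 m and x of nut2 in the frame of bin between -0.042 and 0.042 m and y of nut2 in the frame of bin between -0.032 and 0.032 m and z of nut2 in the frame of bin between 0 and 0.09 m and x of nut3 in the frame of bin between -0.042 and 0.042 m and y of nut3 in the frame of bin between -0.032 and 0.032 m and z of nut3 in the frame of bin between 0 and 0.09 m and x of nut4 in the frame of bin between -0.042 and 0.042 m and y of nut4 in the frame of bin between -0.032 and 0.032 m and z of nut4 in the frame of bin between 0 and 0.09 m and x of nut5 in the frame of bin between -0.042 and 0.042 m and y of nut5 in the frame of bin between -0.032 and 0.032 m and z of nut5 in the frame of bin between 0 and 0.09 m and x of nut6 in the frame of bin between -0.042 and 0.042 m and y of nut6 in the frame of bin between -0.032 and 0.032 m and z of nut6 in the frame of bin between 0 and 0.09 m), for 0.2 s.
At the end, for the whole second after the job is handed in: Bin upright (0.1 rad), centred within 20 mm along and across on the empty place, square to the lane (0.2 rad); all seven nuts in it; cup upright (0.1 rad) on the mat, centre within 32 mm of the mat's; bin and cup at rest (all of step 3 and angle between each of bin, cup's own z axis and vertical below 0.1 rad and angle between the x axis of bin and the x axis of lane, either way round below 0.2 rad and x of bin in the frame of lane between -0.02 and 0.02 m and (y of bin in the frame of lane between -0.135 and -0.095 m or y of bin in the frame of lane between -0.02 and 0.02 m or y of bin in the frame of lane between 0.095 and 0.135 m) and height (world z) of bin below 0.009 m and linear speed of each of bin, cup below 0.02 m/s and horizontal distance between cup and mat below 0.032 m and height (world z) of cup below 0.008 m); the robot touches nothing.
It fails at once if a neighbouring bin is shifted more than 20 mm or tipped (distance of any of bin_left, bin_right from where it was at the start of the episode above 0.02 m or angle between any of bin_left, bin_right's own z axis and vertical above 0.25 rad).
It fails at once if the tape roll, screwdriver or multimeter is shifted more than 30 mm (distance of any of tape, screwdriver, multimeter from where it was at the start of the episode above 0.03 m).
It also fails if it takes over 67 s, if anything falls off the work surface, if the arm or the gripper's body presses on something with over 40 N, if the wrist force passes 120 N, or if a joint passes its speed limit or range.

## Working session

There is one attempt and no reset: what is moved stays moved. The work goes in short steps, Python scripts to look and compute and a tool call to move; the robot and the scene stay as the last step left them, time stands still between calls to the robot, and variables do not carry over. Pictures are saved under pics/ and viewed, at most 10 in all, crops included, and the job is handed in when it is done.

Besides the shell and the picture viewer there is one more tool, called after "Request:" as a command line: name --pt "numbers of a row" for each row, then --argument value for the rest. move_arm: Moves the arm, as the interface text tells. Its arguments: {"type":"object","properties":{"xyz":{"type":"array"},"yaw":{"type":"array"},"fingers":{"type":"number"},"newtons":{"type":"number"}},"required":["xyz","yaw"]}

```bash
ls; mkdir -p pics; cat > h.py <<'E'
from bench import *
import numpy as np, cv2
from scipy.spatial.transform import Rotation as Ro
def cam(n):
    s=read_state(); p,d=read_camera(n); c=get_calibration(n); K=np.array(c["intrinsics"])
    if n=="wrist":
        T=np.eye(4);T[:3,:3]=Ro.from_rotvec(s["ee_rot"]).as_matrix();T[:3,3]=s["position"]
        M=T@np.array(c["tool_from_camera"])
    else:
        R=np.array(c["R"]);M=np.eye(4);M[:3,:3]=R.T;M[:3,3]=-R.T@np.array(c["t"])
    return p,d,K,M
def cloud(d,K,M):
    v,u=np.indices(d.shape); X=np.stack([(u-K[0,2])/K[0,0]*d,(v-K[1,2])/K[1,1]*d,d],-1)
    W=X@M[:3,:3].T+M[:3,3]; W[d==0]=np.nan; return W
def save(n,p): cv2.imwrite("pics/"+n+".png",p[:,:,::-1])
E
python3 - <<'E'
from h import *
print(read_state())
for n in("top","scene"):
    p,d,K,M=cam(n); save(n+"0",p); np.save(n+"0.npy",cloud(d,K,M)); print(M.round(3).tolist())
E
```

```text
pics
{'t': 0.0, 'qpos': array([-1.39529978e+00,  5.28419138e-02,  1.40172494e+00,  1.63185754e-05,
        1.68860883e+00, -7.03217432e-02]), 'joint_vel': array([ 0.00117036,  0.00125371,  0.00150589, -0.00123489,  0.00102036,
       -0.00105337]), 'joint_efforts': array([ 3.30323219e-04, -3.81663573e+01, -3.60194528e+01, -5.23367930e-05,
        6.08591392e-03,  1.60388720e-05]), 'position': array([ 0.12771336, -0.50886665,  0.19926967]), 'ee_rot': array([-3.11632289e+00, -3.84968064e-01,  1.05229521e-04]), 'wrist_force': array([-0.06227823,  0.35511766, -0.30718089]), 'wrist_torque': array([ 0.04529199,  0.03134628, -0.01040691]), 'grip_force': 0.0, 'opening': 0.08509720708375315}
[[-0.006, -0.992, 0.129, 0.394], [-1.0, 0.006, 0.002, 0.058], [-0.003, -0.129, -0.992, 1.198], [0.0, 0.0, 0.0, 1.0]]
[[-0.756, 0.488, -0.437, 1.035], [0.654, 0.547, -0.522, 0.675], [-0.015, -0.68, -0.733, 0.967], [0.0, 0.0, 0.0, 1.0]]
```

View pics/top0.png

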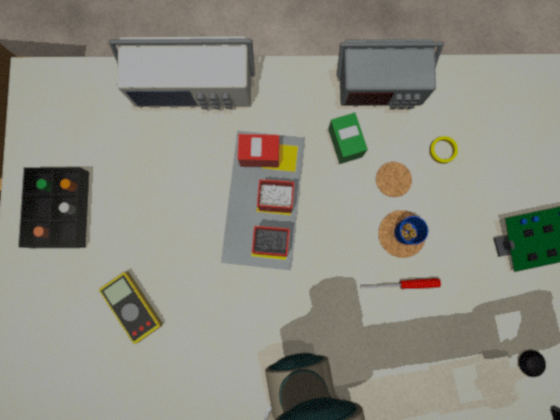

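View pics/scene0.png

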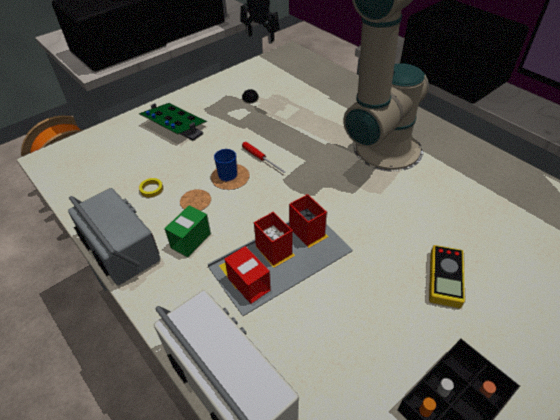

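```bash
python3 - <<'E'
from h import *
p=cv2.imread("pics/top0.png")[:,:,::-1]; W=np.load("top0.npy")
z=W[...,2]; hsv=cv2.cvtColor(p,cv2.COLOR_RGB2HSV)
def rep(n,m):
    P=W[m]; P=P[~np.isnan(P[:,0])]; r=cv2.minAreaRect((P[:,:2]*1000).astype(np.float32)); print(n,len(P),"rect",np.round(r[0],1),np.round(r[1],1),round(r[2],1),"z",np.percentile(P[:,2],[2,50,98]).round(4))
v,u=np.indices(z.shape)
box=lambda a,b,c,d:(u>=a)&(u<=b)&(v>=c)&(v<=d)
sat=hsv[...,1]
lane=box(215,312,125,275)&(z<.012)&(sat<40)&(hsv[...,2]<185); rep("lane",lane)
rep("bin top",box(232,300,125,172)&(z>.075))
rep("nb1",box(250,300,178,216)&(z>.085)); rep("nb2",box(245,295,222,260)&(z>.085))
rep("cup rim",box(385,435,205,255)&(z>.07)); 
mat=box(370,436,205,262)&(hsv[...,0]<20)&(sat>70)&(z<.012); rep("mat",mat)
P=W[box(390,430,210,250)&(z>.07)]; 
c,r=cv2.minEnclosingCircle((P[:,:2]*1000).astype(np.float32)); print("cup",c,r)
c,r=cv2.minEnclosingCircle((W[mat][:,:2]*1000).astype(np.float32)); print("mat",c,r)
rep("screw",box(355,445,275,292)&(z>.01)); rep("tape",box(425,462,135,165)&(z>.008)); rep("green",box(325,372,108,166)&(z>.02)); rep("dev",box(335,440,38,108)&(z>.05)); rep("dev2",box(105,260,35,108)&(z>.05))
# lip
a=box(285,312,130,272)&(z>.008)&(z<.03); rep("lip",a)
big=cv2.resize(p[115:280,210:440],None,fx=3.4,fy=3.4,interpolation=cv2.INTER_CUBIC); save("crop0",big)
E
```

```text
lane 10117 rect [578.3 111.8] [258.6 396.7] 89.7 z [-0.0032  0.0026  0.0089]
bin top 1096 rect [692.6 121.1] [100.   65.6] 88.9 z [0.0801 0.0891 0.0933]
nb1 243 rect [574.1  78.9] [84.  65.2] 85.5 z [0.087  0.1032 0.1084]
nb2 198 rect [462.2  91.1] [83.9 64.1] 84.8 z [0.0866 0.1042 0.1085]
cup rim 188 rect [ 487.3 -253. ] [67.4 68.6] 40.4 z [0.0707 0.0818 0.0872]
mat 1020 rect [ 481.7 -238.6] [121.5 107.3] 18.1 z [-0.0012  0.0035  0.0085]
cup (487.23370361328125, -253.40966796875) 35.01194763183594
mat (483.6264953613281, -244.8728485107422) 61.339107513427734
screw 496 rect [ 358.2 -232.9] [196.1  24.8] 89.9 z [0.0129 0.0223 0.0294]
tape 356 rect [ 702.  -358.6] [69.7 71. ] 1.1 z [0.0086 0.019  0.0236]
green 1328 rect [ 724.1 -103.1] [101.4  65.8] 17.2 z [0.0272 0.0844 0.0893]
dev 6078 rect [ 878.1 -200.2] [145.4 247.5] 0.1 z [0.0604 0.1284 0.1527]
dev2 8975 rect [879.8 299. ] [337.1 145.4] 89.5 z [0.0608 0.1486 0.1725]
lip 363 rect [567.2  29.9] [ 49.6 344.8] 89.6 z [0.0081 0.0131 0.0191]
```

View pics/crop0.png

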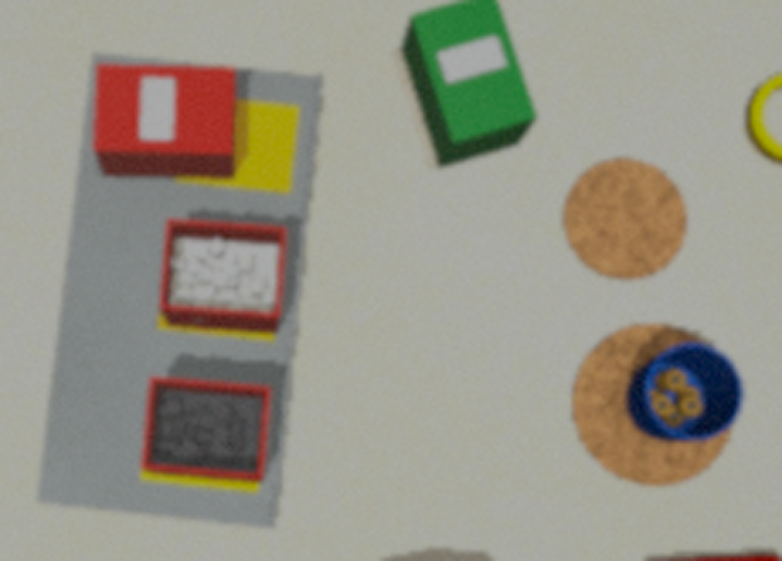

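```bash
cat >> h.py <<'E'
def rel(pos,ang=None,s=None):
    """tool shift (mm) and yaw (deg) to bring TCP to pos and tool y to world angle ang (mod 180)"""
    s=s or read_state(); R=Ro.from_rotvec(s["ee_rot"]).as_matrix()
    d=R.T@(np.array(pos)-s["position"]); cur=np.degrees(np.arctan2(R[1,1],R[0,1]))
    y=0 if ang is None else -((ang-cur+90)%180-90)
    return (d*1000).round(1).tolist(), round(float(y),2)
def st():
    s=read_state(); R=Ro.from_rotvec(s["ee_rot"]).as_matrix()
    print("t",round(s["t"],2),"pos",s["position"].round(4),"yawy",round(np.degrees(np.arctan2(R[1,1],R[0,1])),2),"q",s["qpos"].round(2),"F",s["wrist_force"].round(1),"open",round(s["opening"],4),"grip",s["grip_force"])
E
python3 - <<'E'
from h import *
_,_,K,M=cam("top")
def ray(u,v,z):
    d=M[:3,:3]@np.array([(u-K[0,2])/K[0,0],(v-K[1,2])/K[1,1],1]); return M[:3,3]+d*(z-M[2,3])/d[2]
px=[(237.9,130.6),(304.7,137.1),(290.9,269.4),(221.8,262)]
for (u,v),(lx,ly) in zip(px,[(120,-175),(-60,-175),(-60,175),(120,175)]): print(lx,ly,ray(u,v,.004 if lx>0 else .01).round(4))
W=np.load("top0.npy"); z=W[...,2]
import itertools
# yellow mark of the empty place
p=cv2.imread("pics/top0.png")[:,:,::-1]; h=cv2.cvtColor(p,cv2.COLOR_RGB2HSV)
m=(h[...,0]>22)&(h[...,0]<34)&(h[...,1]>150)&(z<.02); v,u=np.indices(z.shape); m&=(u>225)&(u<310)&(v>125)&(v<180)
P=W[m]; print("mark",P[:,:2].min(0),P[:,:2].max(0), cv2.minAreaRect((P[:,:2]*1000).astype(np.float32)))
# right edges of bins (edge fits) for angles
for n,b in(("bin",(232,300,125,172,.08)),("n1",(250,300,178,216,.09)),("n2",(245,295,222,260,.09))):
    mm=(u>=b[0])&(u<=b[1])&(v>=b[2])&(v<=b[3])&(z>b[4]); Q=W[mm][:,:2]*1000
    hull=cv2.convexHull(Q.astype(np.float32)); print(n,cv2.minAreaRect(hull), Q.mean(0))
st()
E
```

```text
120 -175 [0.7591 0.1782 0.004 ]
-60 -175 [0.7385 0.0018 0.01  ]
-60 175 [0.3938 0.0409 0.01  ]
120 175 [0.4136 0.217  0.004 ]
mark [0.65049965 0.02479638] [0.71952604 0.11161363] ((686.97802734375, 66.52131652832031), (82.3688735961914, 68.47769165039062), 82.57151794433594)
bin ((692.63916015625, 121.109619140625), (100.04205322265625, 65.5739517211914), 88.92861938476562) [691.99656273 120.65303696]
n1 ((574.1292114257812, 78.93293762207031), (83.99189758300781, 65.20304107666016), 85.4829330444336) [574.84966266  80.27245782]
n2 ((462.2469787597656, 91.05464172363281), (83.9227066040039, 64.1309585571289), 84.83089447021484) [463.19837446  93.22387957]
t 0.15 pos [ 0.1277 -0.509   0.1995] yawy -75.92 q [-1.4   0.05  1.4   0.    1.69 -0.07] F [0.3 0.8 0.7] open 0.0854 grip 0.0
```

```bash
python3 - <<'E'
from h import *
print(rel((.6945,.149,.17),-6.5))
E
```

```text
([709.8, -500.3, 30.1], -69.42)
```

Request:
move_arm --pt "0.71 -0.5 0.03" --pt "0.71 -0.5 0.03" --pt "0.71 -0.5 0.03" --pt "0.71 -0.5 0.03" --pt "0.71 -0.5 0.03" --pt "0.71 -0.5 0.03" --pt "0.71 -0.5 0.03" --pt "0.71 -0.5 0.03" --pt "0.71 -0.5 0.03" --pt "0.71 -0.5 0.03" --pt "0.71 -0.5 0.03" --pt "0.71 -0.5 0.03" --yaw '[-70, -70, -70, -70, -70, -70, -70, -70, -70, -70, -70, -70]' --fingers 1

```text
t: 1.15
position: [0.4549, -0.1288, 0.1827]
ee_rot: [2.332, 2.104, -0.0]
wrist_force: [-0.4, -0.8, 0.8]
opening: 0.0853
grip_force: 0.0
```

```bash
python3 - <<'E'
from h import *
st();print(rel((.6945,.149,.17),-6.5))
E
```

```text
t 1.15 pos [ 0.4549 -0.1288  0.1827] yawy -5.88 q [-0.35 -0.09  1.58 -0.    1.66 -0.25] F [-0.4 -0.8  0.8] open 0.0853 grip 0.0
([300.9, 209.9, 12.7], 0.62)
```

Request:
move_arm --pt "0.301 0.21 0.013" --pt "0.301 0.21 0.013" --pt "0.301 0.21 0.013" --pt "0.301 0.21 0.013" --pt "0.301 0.21 0.013" --pt "0.301 0.21 0.013" --pt "0.301 0.21 0.013" --pt "0.301 0.21 0.013" --pt "0.301 0.21 0.013" --pt "0.301 0.21 0.013" --yaw '[0.6, 0.6, 0.6, 0.6, 0.6, 0.6, 0.6, 0.6, 0.6, 0.6]'

```text
t: 1.98
position: [0.695, 0.1521, 0.164]
ee_rot: [-2.336, -2.094, 0.007]
wrist_force: [-0.3, -0.2, -1.6]
opening: 0.0851
grip_force: 0.0
```

```bash
python3 - <<'E'
from h import *
st();print(rel((.6945,.149,.032),-6.5))
p,d,K,M=cam("wrist"); save("w1",p)
W=cloud(d,K,M); m=(W[...,2]>.08)&(W[...,2]<.11); P=W[m]; 
for lo,hi in((0.06,.2),(.045,.2)):
    Q=P[(P[:,0]>.64)&(P[:,1]>lo)&(P[:,1]<hi)]; print(len(Q),cv2.minAreaRect((Q[:,:2]*1000).astype(np.float32)),np.median(Q[:,2]))
E
```

```text
t 1.98 pos [0.695  0.1521 0.164 ] yawy -6.24 q [0.16 0.62 0.77 0.   1.75 0.27] F [-0.3 -0.2 -1.6] open 0.0851 grip 0.0
([-3.1, 0.7, 132.0], 0.26)
8086 ((739.5371704101562, 130.81387329101562), (182.10513305664062, 111.00582122802734), 10.700297355651855) 0.08808318893394189
8086 ((739.5371704101562, 130.81387329101562), (182.10513305664062, 111.00582122802734), 10.700297355651855) 0.08808318893394189
```

View pics/w1.png

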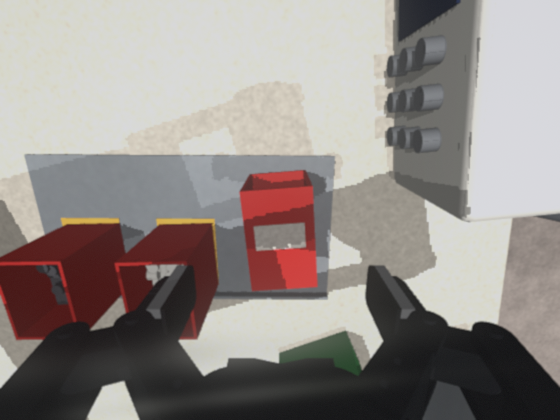

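Request:
move_arm --pt "-0.003 0.0 0.04" --pt "-0.003 0.0 0.08" --pt "-0.003 0.0 0.115" --pt "-0.003 0.0 0.132" --pt "-0.003 0.0 0.132" --yaw '[0.3, 0.3, 0.3, 0.3, 0.3]'

```text
t: 2.45
position: [0.6899, 0.1425, 0.0316]
ee_rot: [-2.347, -2.081, 0.014]
wrist_force: [-0.4, 0.2, 0.0]
opening: 0.0851
grip_force: 0.0
```

Request:
move_arm --pt "0 0 0" --pt "0 0 0" --pt "0 0 0" --pt "0 0 0" --pt "0 0 0" --pt "0 0 0" --yaw '[0, 0, 0, 0, 0, 0]' --fingers 0.74 --newtons 20

```text
t: 2.95
position: [0.6952, 0.1441, 0.0412]
ee_rot: [2.347, 2.083, 0.007]
wrist_force: [0.8, -0.9, 7.3]
opening: 0.0638
grip_force: 22.8
```

```bash
python3 - <<'E'
from h import *
st()
E
```

```text
t 2.95 pos [0.6952 0.1441 0.0412] yawy -6.82 q [ 0.15  0.66  0.96 -0.    1.51  0.27] F [ 0.8 -0.9  7.3] open 0.0638 grip 22.828660237209988
```

Request:
move_arm --pt "0 0 0" --yaw '[0]'

```text
t: 3.03
position: [0.6952, 0.1441, 0.0412]
ee_rot: [2.347, 2.083, 0.007]
wrist_force: [-0.1, -1.2, 6.7]
opening: 0.064
grip_force: 22.8
```

```bash
python3 - <<'E'
from h import *
st()
p,d,K,M=cam("scene"); save("s1",cv2.resize(p[200:330,180:380],None,fx=4,fy=4))
st()
E
```

```text
t 3.03 pos [0.6952 0.1441 0.0412] yawy -6.82 q [ 0.15  0.66  0.96 -0.    1.51  0.27] F [-0.1 -1.2  6.7] open 0.064 grip 22.82814775760926
t 3.08 pos [0.6952 0.1441 0.0412] yawy -6.82 q [ 0.15  0.66  0.96 -0.    1.51  0.27] F [-0.7 -1.1  6. ] open 0.0638 grip 22.827961493167095
```

View pics/s1.png

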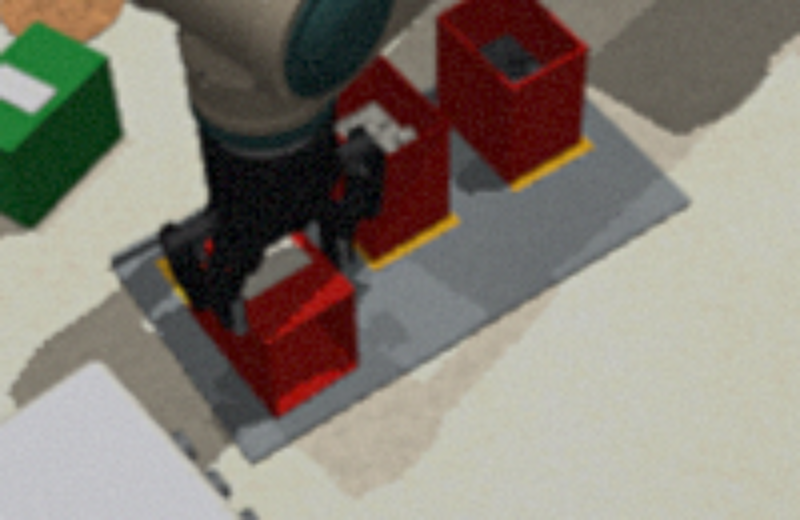

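Request:
move_arm --pt "0 0 0" --pt "0 0 0" --yaw '[0, 0]' --fingers 0.75

```text
t: 3.25
position: [0.6952, 0.1441, 0.0411]
ee_rot: [2.347, 2.083, 0.007]
wrist_force: [-0.3, -0.6, 6.3]
opening: 0.0642
grip_force: 16.6
```

Request:
move_arm --pt "0 0 -0.01" --pt "0 0 -0.02" --pt "0 0 -0.03" --pt "0 0 -0.04" --pt "0 0 -0.05" --pt "0 0 -0.06" --pt "0 0 -0.06" --yaw '[0, 0, 0, 0, 0, 0, 0]' --fingers 0.765

```text
t: 3.83
position: [0.6948, 0.1442, 0.1014]
ee_rot: [2.347, 2.084, 0.006]
wrist_force: [-0.0, -0.2, 0.4]
opening: 0.0653
grip_force: 0.0
```

```bash
python3 - <<'E'
from h import *
st()
p,d,K,M=cam("scene"); save("s2",cv2.resize(p[180:330,180:380],None,fx=4,fy=4))
E
```

```text
t 3.83 pos [0.6948 0.1442 0.1014] yawy -6.81 q [ 0.15  0.62  0.89 -0.    1.62  0.27] F [-0.  -0.2  0.4] open 0.0653 grip 0.0
```

View pics/s2.png

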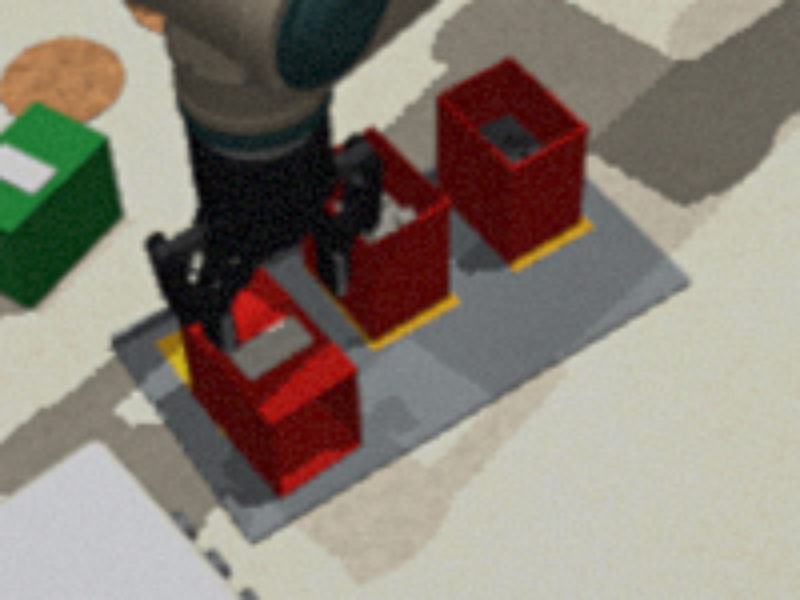

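Request:
move_arm --pt "0.008 0 0.03" --pt "0.008 0 0.055" --pt "0.008 0 0.06" --pt "0.008 0 0.06" --yaw '[0, 0, 0, 0]' --fingers 1

```text
t: 4.22
position: [0.6925, 0.1516, 0.0341]
ee_rot: [-2.347, -2.083, 0.009]
wrist_force: [-0.8, -0.9, 0.0]
opening: 0.0852
grip_force: 0.0
```

Request:
move_arm --pt "0 0 0" --pt "0 0 0" --pt "0 0 0" --pt "0 0 0" --pt "0 0 0" --yaw '[0, 0, 0, 0, 0]' --fingers 0.73 --newtons 30

```text
t: 4.63
position: [0.696, 0.1521, 0.0406]
ee_rot: [2.348, 2.084, 0.006]
wrist_force: [0.6, 0.7, 5.9]
opening: 0.063
grip_force: 33.7
```

Request:
move_arm --pt "-0.005 0 -0.007" --pt "-0.011 0 -0.013" --pt "-0.018 0 -0.018" --pt "-0.025 0 -0.023" --pt "-0.033 0 -0.028" --pt "-0.04 0 -0.032" --pt "-0.048 0 -0.035" --pt "-0.057 0 -0.037" --pt "-0.065 0 -0.039" --pt "-0.065 0 -0.039" --yaw '[0, 0, 0, 0, 0, 0, 0, 0, 0, 0]'

```text
t: 5.47
position: [0.6869, 0.0853, 0.0773]
ee_rot: [2.351, 2.083, -0.0]
wrist_force: [0.4, 0.4, -1.5]
opening: 0.0634
grip_force: 33.0
```

```bash
python3 - <<'E'
from h import *
st()
p,d,K,M=cam("scene"); save("s3",cv2.resize(p[180:330,180:380],None,fx=4,fy=4))
E
```

```text
t 5.47 pos [0.6869 0.0853 0.0773] yawy -6.92 q [ 0.07  0.59  0.99 -0.    1.56  0.19] F [ 0.4  0.4 -1.5] open 0.0634 grip 33.043843507475685
```

View pics/s3.png

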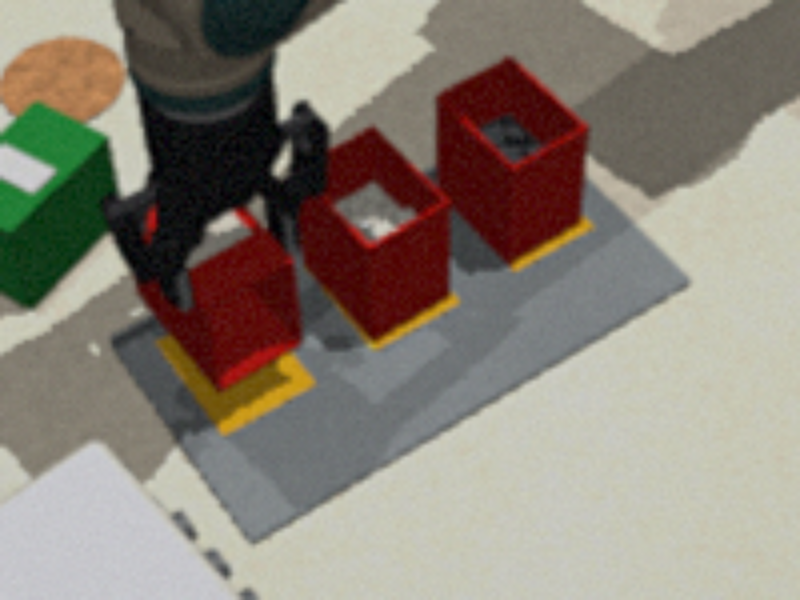

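Request:
move_arm --pt "0.02 0 0" --pt "0.04 0 0.005" --pt "0.04 0 0.01" --pt "0.04 0 0.01" --pt "0.04 0 0.01" --yaw '[0, 0, 0, 0, 0]' --fingers 0.75 --newtons 20

```text
t: 5.93
position: [0.6913, 0.1271, 0.0663]
ee_rot: [-2.349, -2.086, 0.002]
wrist_force: [0.5, 0.1, 0.2]
opening: 0.0639
grip_force: 0.1
```

Request:
move_arm --pt "0 0 0" --pt "0 0 0" --pt "0 0 0" --yaw '[0, 0, 0]' --fingers 0.756

```text
t: 6.18
position: [0.6918, 0.1265, 0.0673]
ee_rot: [2.35, 2.084, 0.001]
wrist_force: [-0.3, -0.1, 0.4]
opening: 0.0643
grip_force: 0.0
```

```bash
cat >> h.py <<'E'
def binpts():
    """red points of far bin in lane frame (mm), scene+top"""
    out=[]
    for n in("scene","top"):
        p,d,K,M=cam(n); W=cloud(d,K,M); h=cv2.cvtColor(p,cv2.COLOR_RGB2HSV)
        m=((h[...,0]<6)|(h[...,0]>174))&(h[...,1]>150)&(W[...,0]>.62)&(W[...,0]<.78)&(W[...,1]>-.03)&(W[...,1]<.25)
        D=W[m]-[.6875,.0663,0]; ex=np.array([.113,.9936]); ey=np.array([-.9936,.113])
        out.append(np.c_[D[:,:2]@ex,D[:,:2]@ey,D[:,2]]*1000)
    return out
def binrep():
    for Q in binpts():
        if len(Q)<30: print("few",len(Q)); continue
        r=cv2.minAreaRect(Q[:,[0,2]].astype(np.float32)); print(len(Q),"x",np.percentile(Q[:,0],[1,50,99]).round(0),"y",np.percentile(Q[:,1],[1,50,99]).round(0),"z",np.percentile(Q[:,2],[1,50,99]).round(0),"xz-rect",np.round(r[0],0),np.round(r[1],0),round(r[2],1))
E
python3 - <<'E'
from h import *
st(); binrep()
E
```

```text
t 6.18 pos [0.6918 0.1265 0.0673] yawy -6.86 q [ 0.13  0.63  0.96 -0.    1.56  0.25] F [-0.3 -0.1  0.4] open 0.0643 grip 0.0
1405 x [ 38. 104. 135.] y [-28.   1.  49.] z [  4.  86. 206.] xz-rect [100. 111.] [292. 145.] 67.2
343 x [ 33. 107. 129.] y [-29.   5.  33.] z [ 70.  89. 242.] xz-rect [ 82. 193.] [ 99. 291.] 0.0
```

Request:
move_arm --pt "0 0 -0.02" --pt "0.025 0 -0.03" --pt "0.054 0 -0.02" --pt "0.054 0 0.0" --pt "0.054 0 0.02" --pt "0.054 0 0.027" --pt "0.054 0 0.027" --pt "0.054 0 0.027" --yaw '[0, 0, 0, 0, 0, 0, 0, 0]' --fingers 1

```text
t: 6.95
position: [0.6981, 0.1804, 0.0402]
ee_rot: [2.35, 2.085, -0.0]
wrist_force: [0.7, 0.2, 0.3]
opening: 0.0853
grip_force: 0.0
```

```bash
python3 - <<'E'
from h import *
st(); 
p,d,K,M=cam("scene"); save("s4",cv2.resize(p[180:330,180:380],None,fx=4,fy=4))
E
```

```text
t 6.95 pos [0.6981 0.1804 0.0402] yawy -6.85 q [ 0.2   0.7   0.9  -0.    1.54  0.32] F [0.7 0.2 0.3] open 0.0853 grip 0.0
```

View pics/s4.png

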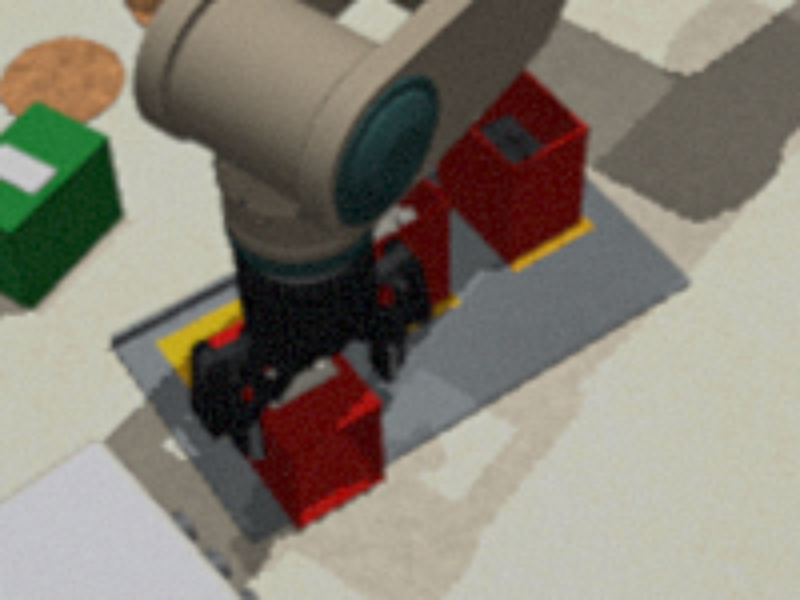

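Request:
move_arm --pt "0 0 0" --pt "0 0 0" --pt "0 0 0" --pt "0 0 0" --pt "0 0 -0.004" --pt "-0.02 0 -0.008" --pt "-0.05 0 -0.008" --pt "-0.08 0 -0.008" --pt "-0.088 0 -0.008" --pt "-0.088 0 -0.008" --yaw '[0, 0, 0, 0, 0, 0, 0, 0, 0, 0]' --fingers 0.7 --newtons 20

```text
t: 7.83
position: [0.6874, 0.0915, 0.0478]
ee_rot: [-2.352, -2.082, 0.0]
wrist_force: [0.3, 0.2, -2.2]
opening: 0.0634
grip_force: 22.9
```

```bash
python3 - <<'E'
from h import *
st(); binrep()
E
```

```text
t 7.83 pos [0.6874 0.0915 0.0478] yawy -6.98 q [0.08 0.61 1.01 0.   1.51 0.2 ] F [ 0.3  0.2 -2.2] open 0.0634 grip 22.889582812786102
911 x [-34.  30.  50.] y [-49.   7.  67.] z [  9.  42. 181.] xz-rect [ 10. 131.] [249. 100.] 85.7
106 x [-29. -19.   6.] y [-27.   4.  46.] z [ 88.  93. 311.] xz-rect [-27. 204.] [ 43. 234.] 10.1
```

Request:
move_arm --pt "-0.008 0 0" --pt "-0.016 0 -0.008" --pt "-0.024 0 -0.016" --pt "-0.033 0 -0.023" --pt "-0.043 0 -0.029" --pt "-0.054 0 -0.033" --pt "-0.065 0 -0.036" --pt "-0.076 0 -0.038" --pt "-0.088 0 -0.038" --pt "-0.096 0 -0.037" --pt "-0.104 0 -0.036" --pt "-0.104 0 -0.036" --yaw '[0, 0, 0, 0, 0, 0, 0, 0, 0, 0, 0, 0]'

```text
t: 8.93
position: [0.6748, -0.0117, 0.0832]
ee_rot: [-2.351, -2.083, 0.001]
wrist_force: [0.0, -0.5, -2.4]
opening: 0.0632
grip_force: 22.6
```

```bash
python3 - <<'E'
from h import *
st(); binrep()
Q=binpts()[0]; Q=Q[(Q[:,2]<115)]
for a in range(-90,60,10): 
    k=(Q[:,0]>a)&(Q[:,0]<=a+10); 
    if k.sum()>5: print(a,k.sum(),np.percentile(Q[k,2],[2,50,98]).round(0))
E
```

```text
t 8.93 pos [ 0.6748 -0.0117  0.0832] yawy -6.91 q [-0.07  0.54  1.05 -0.    1.55  0.05] F [ 0.  -0.5 -2.4] open 0.0632 grip 22.57972463965416
798 x [-98. -63. -25.] y [-31.   8.  36.] z [ 32.  74. 223.] xz-rect [-63. 153.] [ 77. 250.] 0.6
170 x [-99. -52. -41.] y [-28.   1.  34.] z [ 47.  56. 218.] xz-rect [-74. 146.] [ 55. 202.] 3.6
-90 71 [33. 44. 99.]
-80 80 [ 39.  54. 109.]
-70 82 [ 42.  53. 111.]
-60 74 [ 46.  61. 112.]
-50 93 [ 51.  59. 112.]
-40 83 [ 55.  61. 101.]
-30 50 [60. 63. 75.]
```

Request:
move_arm --pt "0 0 -0.012" --pt "0.03 0 -0.014" --pt "0.06 0 -0.014" --pt "0.076 0 -0.006" --pt "0.076 0 0.006" --pt "0.076 0 0.01" --pt "0.076 0 0.01" --yaw '[0, 0, 0, 0, 0, 0, 0]'

```text
t: 9.72
position: [0.683, 0.0649, 0.0712]
ee_rot: [-2.348, -2.084, 0.006]
wrist_force: [-0.5, -0.7, -0.6]
opening: 0.0635
grip_force: 22.9
```

Request:
move_arm --pt "-0.008 0 0" --pt "-0.016 0 -0.002" --pt "-0.023 0 -0.005" --pt "-0.03 0 -0.008" --pt "-0.038 0 -0.01" --pt "-0.045 0 -0.011" --pt "-0.053 0 -0.012" --pt "-0.06 0 -0.012" --pt "-0.068 0 -0.012" --pt "-0.076 0 -0.011" --pt "-0.084 0 -0.009" --pt "-0.09 0 -0.007" --yaw '[0, 0, 0, 0, 0, 0, 0, 0, 0, 0, 0, 0]'

```text
t: 10.72
position: [0.6736, -0.0243, 0.0811]
ee_rot: [2.349, 2.086, 0.001]
wrist_force: [-1.6, 4.5, 2.8]
opening: 0.0636
grip_force: 23.0
```

```bash
cat >> h.py <<'E'
def prof():
    Q=binpts()[0]; Q=Q[(Q[:,2]<125)]
    for a in range(-140,140,10): 
        k=(Q[:,0]>a)&(Q[:,0]<=a+10)
        if k.sum()>5: print(a+5,k.sum(),np.percentile(Q[k,2],[2,50,98]).round(0))
E
python3 - <<'E'
from h import *
st(); prof()
E
```

```text
t 10.72 pos [ 0.6736 -0.0243  0.0811] yawy -6.81 q [-0.09  0.53  1.06  0.    1.55  0.03] F [-1.6  4.5  2.8] open 0.0636 grip 23.029497116804123
-95 68 [ 28.  66. 125.]
-85 78 [ 34.  58. 113.]
-75 84 [ 39.  65. 121.]
-65 89 [ 45.  76. 122.]
-55 83 [ 50.  59. 113.]
-45 73 [ 56.  62. 100.]
-35 60 [61. 65. 81.]
```

Request:
move_arm --pt "0.01 0 -0.015" --pt "0.045 0 -0.015" --pt "0.08 0 -0.015" --pt "0.115 0 -0.015" --pt "0.135 0 -0.005" --pt "0.135 0 0.005" --pt "0.135 0 0.009" --pt "0.135 0 0.009" --yaw '[0, 0, 0, 0, 0, 0, 0, 0]'

```text
t: 11.48
position: [0.6893, 0.1102, 0.0713]
ee_rot: [-2.349, -2.086, 0.001]
wrist_force: [0.0, 0.5, -1.8]
opening: 0.0634
grip_force: 23.0
```

```bash
python3 - <<'E'
from h import *
st(); prof()
p,d,K,M=cam("scene"); save("s5",cv2.resize(p[130:330,180:380],None,fx=3,fy=3))
E
```

```text
t 11.48 pos [0.6893 0.1102 0.0713] yawy -6.79 q [ 0.11  0.61  0.97 -0.    1.56  0.22] F [ 0.   0.5 -1.8] open 0.0634 grip 23.048728555440903
-5 17 [75. 86. 90.]
5 67 [26. 35. 95.]
15 108 [12. 24. 96.]
25 88 [  8.  18. 103.]
35 92 [ 13.  48. 114.]
45 138 [ 19.  72. 118.]
55 150 [ 26.  85. 125.]
65 135 [ 30.  68. 124.]
75 112 [ 37.  59. 113.]
85 103 [ 42.  50. 102.]
95 82 [47. 54. 82.]
105 57 [54. 57. 65.]
```

View pics/s5.png

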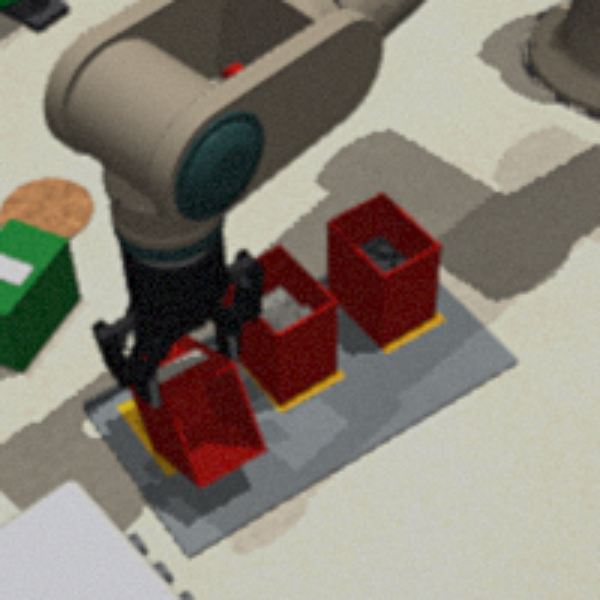

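Request:
move_arm --pt "0 0 0.003" --pt "-0.006 0 0.004" --pt "-0.012 0 0.004" --pt "-0.018 0 0.004" --pt "-0.024 0 0.004" --pt "-0.03 0 0.004" --pt "-0.036 0 0.004" --pt "-0.042 0 0.005" --pt "-0.048 0 0.005" --pt "-0.054 0 0.006" --pt "-0.06 0 0.006" --yaw '[0, 0, 0, 0, 0, 0, 0, 0, 0, 0, 0]'

```text
t: 12.55
position: [0.6831, 0.0499, 0.0671]
ee_rot: [2.349, 2.084, 0.004]
wrist_force: [0.1, 0.6, 1.1]
opening: 0.0635
grip_force: 24.7
```

```bash
python3 - <<'E'
from h import *
st(); prof()
E
```

```text
t 12.55 pos [0.6831 0.0499 0.0671] yawy -6.86 q [0.02 0.57 1.03 0.   1.53 0.14] F [0.1 0.6 1.1] open 0.0635 grip 24.728938043117523
-45 58 [41. 48. 61.]
-35 90 [37. 43. 77.]
-25 108 [30. 39. 92.]
-15 119 [ 24.  35. 110.]
-5 142 [ 18.  38. 122.]
5 132 [ 12.  37. 119.]
15 131 [  7.  58. 124.]
25 80 [ 24.  80. 121.]
35 69 [ 38.  84. 114.]
45 53 [ 55.  89. 109.]
55 38 [ 68.  88. 103.]
65 34 [82. 90. 98.]
75 11 [89. 91. 93.]
```

Request:
move_arm --pt "0 0 -0.01" --pt "0.012 0 -0.01" --pt "0.024 0 -0.006" --pt "0.024 0 0" --pt "0.019 0 0.004" --pt "0.012 0 0.008" --pt "0.006 0 0.013" --pt "0.0 0 0.018" --pt "-0.003 0 0.02" --pt "-0.003 0 0.022" --pt "-0.003 0 0.022" --yaw '[0, 0, 0, 0, 0, 0, 0, 0, 0, 0, 0]'

```text
t: 13.57
position: [0.6838, 0.0456, 0.0487]
ee_rot: [2.346, 2.08, 0.003]
wrist_force: [-8.3, -10.0, 22.2]
opening: 0.0633
grip_force: 38.5
```

```bash
python3 - <<'E'
from h import *
st(); prof(); binrep()
E
```

```text
t 13.57 pos [0.6838 0.0456 0.0487] yawy -6.87 q [ 0.01  0.59  1.05 -0.    1.5   0.13] F [ -8.3 -10.   22.2] open 0.0633 grip 38.45039427280426
-35 18 [25. 29. 39.]
-25 150 [23. 44. 80.]
-15 221 [ 20.  81. 115.]
-5 167 [ 16.  85. 122.]
5 131 [ 14.  45. 118.]
15 85 [ 16.  72. 116.]
25 86 [ 26.  81. 115.]
35 62 [ 18.  75. 112.]
45 71 [ 15.  74. 110.]
55 164 [ 20.  48. 105.]
65 166 [ 58.  84. 104.]
75 18 [ 97. 100. 103.]
1354 x [-31.   8.  71.] y [-29.   9.  35.] z [ 16.  69. 134.] xz-rect [ 25. 130.] [238. 102.] 82.8
266 x [-4. 21. 66.] y [-29.  -4.  33.] z [  9.  31. 184.] xz-rect [ 30. 114.] [ 71. 220.] 4.4
```

Request:
move_arm --pt "-0.004 0 0.001" --pt "-0.008 0 0.003" --pt "-0.012 0 0.006" --pt "-0.012 0 0.008" --pt "-0.012 0 0.008" --yaw '[0, 0, 0, 0, 0]'

```text
t: 14.18
position: [0.6823, 0.034, 0.0392]
ee_rot: [2.346, 2.081, 0.002]
wrist_force: [-4.0, -8.6, 16.1]
opening: 0.0636
grip_force: 42.7
```

```bash
python3 - <<'E'
from h import *
st(); prof()
E
```

```text
t 14.18 pos [0.6823 0.034  0.0392] yawy -6.86 q [-0.    0.59  1.07 -0.    1.48  0.12] F [-4.  -8.6 16.1] open 0.0636 grip 42.68137916922569
-35 95 [14. 30. 66.]
-25 329 [ 15.  79. 114.]
-15 133 [ 12.  42. 114.]
-5 92 [ 13.  62. 112.]
5 72 [ 26.  75. 112.]
15 72 [ 23.  76. 110.]
25 67 [ 21.  77. 107.]
35 55 [ 19.  83. 107.]
45 115 [ 15.  31. 108.]
55 345 [ 28.  73. 105.]
```

Request:
move_arm --pt "0 0 -0.003" --pt "0 0 -0.003" --pt "0 0 -0.003" --pt "0 0 -0.003" --yaw '[0, 0, 0, 0]' --fingers 1

```text
t: 14.62
position: [0.6801, 0.0364, 0.0376]
ee_rot: [-2.348, -2.086, 0.002]
wrist_force: [-0.8, 0.4, -0.4]
opening: 0.0856
grip_force: 0.0
```

```bash
python3 - <<'E'
from h import *
st()
for Q in binpts():
    T=Q[(Q[:,2]>95)&(Q[:,2]<110)]; print(len(T), T.mean(0).round(1), cv2.minAreaRect(T[:,:2].astype(np.float32)), np.percentile(T[:,2],[5,50,95]))
prof()
E
```

```text
t 14.62 pos [0.6801 0.0364 0.0376] yawy -6.77 q [-0.    0.59  1.07  0.    1.48  0.12] F [-0.8  0.4 -0.4] open 0.0856 grip 0.0
260 [  8.9   2.9 101.4] ((5.511356353759766, 9.690425872802734), (77.66657257080078, 85.61762237548828), 89.59581756591797) [ 95.84106642 102.00833432 106.26404481]
20 [1.000e-01 3.140e+01 1.035e+02] ((0.09652996063232422, 31.181276321411133), (21.774913787841797, 3.603865146636963), 2.9499666690826416) [ 99.69096012 103.81358876 106.45088808]
-35 414 [  7.  65. 104.]
-25 100 [  6.  53. 105.]
-15 75 [ 18.  65. 104.]
-5 63 [ 18.  72. 106.]
5 67 [ 22.  72. 106.]
15 53 [ 17.  77. 104.]
25 55 [ 19.  81. 105.]
35 47 [ 16.  77. 106.]
45 530 [ 15.  62. 105.]
```

Request:
move_arm --pt "0 0 -0.03" --pt "0 0 -0.07" --pt "0 0 -0.11" --pt "-0.02 -0.02 -0.14" --pt "-0.05 -0.04 -0.15" --pt "-0.08 -0.06 -0.15" --pt "-0.08 -0.06 -0.15" --yaw '[0, 0, 0, 0, 0, 0, 0]'

```text
t: 15.4
position: [0.609, -0.0406, 0.1899]
ee_rot: [2.353, 2.08, -0.002]
wrist_force: [0.1, 0.1, 0.1]
opening: 0.0857
grip_force: 0.0
```

```bash
python3 - <<'E'
from h import *
st(); print(rel((.4872,-.2532,.2),-6.5), rel((.4872,-.2532,.024),-6.5))
for Q in binpts():
    T=Q[(Q[:,2]>96)&(Q[:,2]<112)]; print(len(T), cv2.minAreaRect(T[:,:2].astype(np.float32)), np.percentile(T[:,2],[5,50,95]).round(1))
p,d,K,M=cam("top"); W=cloud(d,K,M); v,u=np.indices(d.shape); z=W[...,2]
m=(u>385)&(u<435)&(v>205)&(v<255)&(z>.07)&(z<.1); c,r=cv2.minEnclosingCircle((W[m][:,:2]*1000).astype(np.float32)); print(c,r)
m=(u>320)&(u<372)&(v>100)&(v<170)&(z>.06)&(z<.1); print("green",cv2.minAreaRect((W[m][:,:2]*1000).astype(np.float32)))
E
```

```text
t 15.4 pos [ 0.609  -0.0406  0.1899] yawy -7.05 q [-0.13  0.3   1.15 -0.    1.7  -0.  ] F [0.1 0.1 0.1] open 0.0857 grip 0.0
([-226.0, -94.8, -9.7], -0.55) ([-225.7, -94.8, 166.3], -0.55)
248 ((4.625820159912109, 3.2808074951171875), (90.11092376708984, 64.94691467285156), 2.424180746078491) [ 96.5 102.4 106.3]
124 ((1.2668914794921875, 1.9045352935791016), (80.34442138671875, 62.57191467285156), 1.651302695274353) [ 96.9 103.2 107.2]
(486.83905029296875, -253.45736694335938) 34.96059036254883
green ((0.0, 0.0), (0.0, 0.0), 0.0)
```

Request:
move_arm --pt "-0.04 -0.016 0" --pt "-0.08 -0.033 0" --pt "-0.12 -0.05 0" --pt "-0.16 -0.067 0" --pt "-0.2 -0.085 0" --pt "-0.226 -0.095 0.02" --pt "-0.226 -0.095 0.05" --pt "-0.226 -0.095 0.05" --yaw '[-0.5, -0.5, -0.5, -0.5, -0.5, -0.5, -0.5, -0.5]'

```text
t: 16.22
position: [0.4881, -0.2493, 0.1328]
ee_rot: [-2.336, -2.087, 0.004]
wrist_force: [-0.8, 0.8, -1.8]
opening: 0.0857
grip_force: 0.0
```

```bash
python3 - <<'E'
from h import *
st(); print(rel((.4872,-.2532,.024),-6.5))
E
```

```text
t 16.22 pos [ 0.4881 -0.2493  0.1328] yawy -6.43 q [-0.54  0.16  1.42  0.    1.57 -0.43] F [-0.8  0.8 -1.8] open 0.0857 grip 0.0
([-4.5, 0.5, 108.7], 0.07)
```

Request:
move_arm --pt "0 0 0.03" --pt "0 0 0.06" --pt "0 0 0.085" --pt "0 0 0.105" --pt "0 0 0.114" --pt "0 0 0.114" --pt "0 0 0.114" --yaw '[0, 0, 0, 0, 0, 0, 0]'

```text
t: 16.8
position: [0.4916, -0.2492, 0.0259]
ee_rot: [2.338, 2.097, 0.0]
wrist_force: [0.5, 0.5, 0.1]
opening: 0.0855
grip_force: 0.0
```

```bash
python3 - <<'E'
from h import *
st(); print(rel((.4870,-.2533,.024),-6.5))
E
```

```text
t 16.8 pos [ 0.4916 -0.2492  0.0259] yawy -6.23 q [-0.54  0.25  1.54  0.    1.35 -0.43] F [0.5 0.5 0.1] open 0.0855 grip 0.0
([-4.6, -4.1, 1.9], 0.27)
```

Correct the 4–5 mm offset, then grip.

Request:
move_arm --pt "-0.0045 -0.004 0" --pt "-0.0045 -0.004 0.001" --pt "-0.0045 -0.004 0.001" --yaw '[0, 0, 0]'

```text
t: 17.05
position: [0.4865, -0.2543, 0.0252]
ee_rot: [2.339, 2.094, 0.001]
wrist_force: [-0.7, -0.3, 0.2]
opening: 0.0856
grip_force: 0.0
```

Request:
move_arm --pt "0 0 0" --pt "0 0 0" --pt "0 0 0" --pt "0 0 0" --pt "0 0 0" --pt "0 0 0" --yaw '[0, 0, 0, 0, 0, 0]' --fingers 0.5 --newtons 20

```text
t: 17.55
position: [0.4862, -0.2541, 0.025]
ee_rot: [2.34, 2.095, -0.0]
wrist_force: [-3.2, 0.7, 6.1]
opening: 0.069
grip_force: 22.1
```

```bash
python3 - <<'E'
from h import *
st(); print(rel((.58,.26,.16),-6.5))
E
```

```text
t 17.55 pos [ 0.4862 -0.2541  0.025 ] yawy -6.33 q [-0.55  0.25  1.54 -0.    1.35 -0.44] F [-3.2  0.7  6.1] open 0.069 grip 22.115104526892537
([521.2, 36.7, -135.4], 0.17)
```

Request:
move_arm --pt "0 0 0" --pt "0 0 0.004" --pt "0 0 0.01" --pt "0 0 0.012" --pt "0 0 0.012" --yaw '[0, 0, 0, 0, 0]' --fingers 1

```text
t: 17.97
position: [0.4853, -0.2532, 0.0105]
ee_rot: [-2.339, -2.094, 0.001]
wrist_force: [0.3, 0.3, -0.7]
opening: 0.0856
grip_force: 0.0
```

Request:
move_arm --pt "0 0 0" --pt "0 0 0" --pt "0 0 0" --pt "0 0 0" --pt "0 0 0" --pt "0 0 -0.01" --pt "0 0 -0.03" --pt "0.01 0 -0.06" --pt "0.03 0 -0.09" --pt "0.06 0 -0.12" --pt "0.09 0.01 -0.13" --pt "0.12 0.01 -0.14" --yaw '[0, 0, 0, 0, 0, 0, 0, 0, 0, 0, 0, 0]' --fingers 0.5 --newtons 60

```text
t: 18.97
position: [0.5104, -0.1345, 0.1544]
ee_rot: [2.339, 2.093, 0.003]
wrist_force: [1.2, -0.2, -2.6]
opening: 0.0683
grip_force: 68.3
```

```bash
python3 - <<'E'
from h import *
ex=np.array([.113,.9936]); ey=np.array([-.9936,.113]); O=np.array([.5733,.0793])
st(); T=O+ex*.185+ey*(-.02); print(T,rel((*T,.14),-6.5))
E
```

```text
t 18.97 pos [ 0.5104 -0.1345  0.1544] yawy -6.35 q [-0.33  0.07  1.47  0.    1.59 -0.22] F [ 1.2 -0.2 -2.6] open 0.0683 grip 68.29886795254424
[0.614077 0.260856] ([404.4, 59.2, 14.5], 0.15)
```

Request:
move_arm --pt "0.04 0.006 0" --pt "0.08 0.012 0" --pt "0.12 0.018 0" --pt "0.16 0.024 0" --pt "0.2 0.03 0" --pt "0.24 0.036 0" --pt "0.28 0.042 0" --pt "0.32 0.047 0" --pt "0.36 0.053 0" --pt "0.39 0.058 0.005" --pt "0.404 0.059 0.01" --pt "0.404 0.059 0.014" --yaw '[0, 0, 0, 0, 0, 0, 0, 0, 0, 0, 0, 0]'

```text
t: 19.97
position: [0.6115, 0.2625, 0.1364]
ee_rot: [-2.336, -2.099, 0.002]
wrist_force: [-1.2, -1.1, -2.2]
opening: 0.0683
grip_force: 68.4
```

Request:
move_arm --pt "0 0 0.03" --pt "0 0 0.06" --pt "0 0 0.085" --pt "0 0 0.105" --pt "0 0 0.12" --pt "0 0 0.12" --pt "0 0 0.12" --yaw '[0, 0, 0, 0, 0, 0, 0]'

```text
t: 20.55
position: [0.6117, 0.2581, 0.0172]
ee_rot: [-2.341, -2.094, 0.004]
wrist_force: [0.3, 0.2, -2.0]
opening: 0.0688
grip_force: 68.4
```

```bash
cat >> h.py <<'E'
ex=np.array([.113,.9936]); ey=np.array([-.9936,.113]); O=np.array([.5733,.0793])
def lane(p): D=np.array(p)[...,:2]-O; return np.stack([D@ex,D@ey],-1)*1000
def cuppts():
    out=[]
    for n in("scene","top"):
        p,d,K,M=cam(n); W=cloud(d,K,M); h=cv2.cvtColor(p,cv2.COLOR_RGB2HSV)
        m=(h[...,0]>105)&(h[...,0]<130)&(h[...,1]>130)&(W[...,0]>.2)&(W[...,0]<.8)&(np.abs(W[...,1])<.4)&(W[...,2]<.3)
        Q=W[m]; out.append(np.c_[lane(Q),Q[:,2]*1000])
    return out
def cuprep():
    s=read_state(); print("pads lane",lane(s["position"]).round(1),"TCPz",(s["position"][2]*1000).round(1))
    for Q in cuppts():
        if len(Q)<20: print("few",len(Q)); continue
        print(len(Q),"x",np.percentile(Q[:,0],[1,50,99]).round(0),"y",np.percentile(Q[:,1],[1,50,99]).round(0),"z",np.percentile(Q[:,2],[1,50,99]).round(0))
        for a in range(-150,300,10):
            k=(Q[:,0]>a)&(Q[:,0]<=a+10)
            if k.sum()>5: print("  ",a+5,k.sum(),np.percentile(Q[k,2],[3,97]).round(0))
E
python3 - <<'E'
from h import *
st(); cuprep()
E
```

```text
t 20.55 pos [0.6117 0.2581 0.0172] yawy -6.39 q [ 0.34  0.56  1.15 -0.    1.43  0.46] F [ 0.3  0.2 -2. ] open 0.0688 grip 68.36332734441385
pads lane [182.  -17.9] TCPz 17.2
655 x [155. 198. 221.] y [-81. -23.  40.] z [ 13.  60. 217.]
   155 40 [11. 59.]
   165 56 [31. 73.]
   175 71 [ 25. 197.]
   185 63 [ 20. 128.]
   195 127 [ 21. 201.]
   205 101 [ 17. 179.]
   215 189 [ 20. 193.]
few 0
```

Request:
move_arm --pt "-0.01 0 0.005" --pt "-0.02 0 0.008" --pt "-0.03 0 0.008" --pt "-0.036 0 0.006" --pt "-0.043 0 0.003" --pt "-0.05 0 0.001" --pt "-0.057 0 0.0" --pt "-0.064 0 0.0" --pt "-0.072 0 0.0" --pt "-0.08 0 0.001" --pt "-0.087 0 0.004" --pt "-0.094 0 0.007" --yaw '[0, 0, 0, 0, 0, 0, 0, 0, 0, 0, 0, 0]'

```text
t: 21.65
position: [0.6039, 0.166, 0.0148]
ee_rot: [2.339, 2.094, 0.009]
wrist_force: [-1.6, 1.6, 13.0]
opening: 0.0683
grip_force: 63.3
```

```bash
python3 - <<'E'
from h import *
st(); cuprep()
E
```

```text
t 21.65 pos [0.6039 0.166  0.0148] yawy -6.32 q [0.21 0.46 1.3  0.   1.38 0.32] F [-1.6  1.6 13. ] open 0.0683 grip 63.290009175252635
pads lane [ 89.6 -20.6] TCPz 14.8
952 x [ 70. 126. 159.] y [-75. -28.  37.] z [ 34.  72. 210.]
   65 10 [58. 70.]
   75 71 [51. 74.]
   85 36 [ 55. 198.]
   95 20 [ 77. 167.]
   105 100 [ 63. 184.]
   115 135 [ 57. 193.]
   125 187 [ 45. 212.]
   135 160 [33. 85.]
   145 135 [37. 72.]
   155 93 [41. 59.]
81 x [ 63. 131. 150.] y [-13.  -2.   7.] z [46. 68. 86.]
   115 14 [66. 87.]
   125 22 [57. 83.]
   135 25 [49. 79.]
   145 16 [48. 66.]
```

Request:
move_arm --pt "0 0 -0.03" --pt "0 0 -0.065" --pt "0 -0.005 -0.1" --pt "-0.01 -0.012 -0.125" --pt "-0.02 -0.02 -0.13" --pt "-0.03 -0.02 -0.13" --pt "-0.03 -0.02 -0.13" --pt "-0.03 -0.02 -0.13" --yaw '[0, 0, 0, 0, 0, 0, 0, 0]'

```text
t: 22.42
position: [0.5782, 0.1374, 0.1392]
ee_rot: [-2.341, -2.093, 0.004]
wrist_force: [-0.6, -0.2, -1.7]
opening: 0.0673
grip_force: 68.1
```

```bash
python3 - <<'E'
from h import *
st(); cuprep()
E
```

```text
t 22.42 pos [0.5782 0.1374 0.1392] yawy -6.4 q [ 0.17  0.27  1.27 -0.    1.6   0.28] F [-0.6 -0.2 -1.7] open 0.0673 grip 68.10635185393039
pads lane [58.3  1.7] TCPz 139.2
1033 x [ 37.  96. 128.] y [-39.  -6.  37.] z [156. 195. 266.]
   35 40 [178. 193.]
   45 46 [178. 199.]
   55 27 [192. 257.]
   65 15 [208. 288.]
   75 106 [187. 277.]
   85 164 [176. 229.]
   95 196 [160. 222.]
   105 185 [157. 208.]
   115 158 [159. 194.]
   125 92 [163. 180.]
129 x [ 32. 101. 122.] y [ 3. 17. 29.] z [168. 189. 212.]
   35 12 [186. 193.]
   85 15 [188. 213.]
   95 33 [181. 209.]
   105 40 [172. 200.]
   115 22 [169. 187.]
```

Request:
move_arm --pt "-0.004 0.002 0.02" --pt "-0.012 0.002 0.035" --pt "-0.02 0.002 0.043" --pt "-0.024 0.002 0.046" --pt "-0.027 0.002 0.047" --pt "-0.03 0.002 0.048" --pt "-0.033 0.002 0.049" --pt "-0.036 0.002 0.05" --pt "-0.039 0.002 0.052" --pt "-0.042 0.002 0.053" --pt "-0.044 0.002 0.055" --pt "-0.044 0.002 0.055" --yaw '[0, 0, 0, 0, 0, 0, 0, 0, 0, 0, 0, 0]'

```text
t: 23.52
position: [0.5781, 0.0949, 0.09]
ee_rot: [2.337, 2.093, 0.01]
wrist_force: [-0.5, 4.0, 12.2]
opening: 0.0674
grip_force: 63.4
```

```bash
python3 - <<'E'
from h import *
st(); cuprep()
E
```

```text
t 23.52 pos [0.5781 0.0949 0.09  ] yawy -6.31 q [0.1  0.28 1.37 0.   1.49 0.21] F [-0.5  4.  12.2] open 0.0674 grip 63.43514054907082
pads lane [16.1 -3. ] TCPz 90.0
920 x [16. 57. 93.] y [-48. -13.  52.] z [117. 158. 283.]
   15 11 [157. 292.]
   25 54 [148. 280.]
   35 117 [148. 243.]
   45 153 [141. 259.]
   55 165 [132. 283.]
   65 140 [122. 166.]
   75 136 [119. 155.]
   85 104 [127. 147.]
   95 32 [130. 141.]
93 x [36. 53. 69.] y [ 9. 18. 25.] z [137. 158. 172.]
   35 8 [158. 171.]
   45 28 [150. 171.]
   55 32 [143. 165.]
   65 25 [137. 157.]
```

```bash
cat >> h.py <<'E'
from scipy.optimize import least_squares
def cupfit(sgn=-1,th0=60):
    s=read_state(); px,py=lane(s["position"]); pz=s["position"][2]*1000
    Q=np.vstack(cuppts()); Q=Q[(np.abs(Q[:,1]-py)<45)&(np.abs(Q[:,0]-px)<110)&(np.abs(Q[:,2]-pz-45)<95)]
    def sd(p):
        th,fx,fz,fy=p; t=np.radians(th); a=np.array([sgn*np.sin(t),0,np.cos(t)])
        D=Q-[fx,fy,fz]; ax=D@a; r=np.linalg.norm(D-ax[:,None]*a,axis=1)
        side=np.maximum(np.abs(r-(31+.05*ax)),np.maximum(ax-80,0)); side=np.where(ax<0,np.hypot(ax,np.maximum(r-31,0)),side)
        return np.where((ax>0)&(ax<80)&(r<31+.05*ax),np.minimum(side,np.abs(ax)),side)
    best=None
    for t0 in(th0-25,th0,th0+25):
        t=np.radians(t0); r=least_squares(sd,[t0,px-sgn*55*np.sin(t),pz+50-55*np.cos(t),py],loss="soft_l1",f_scale=2,x_scale=[10,10,10,10])
        if best is None or r.cost<best.cost: best=r
    th,fx,fz,fy=best.x; t=np.radians(th); a=np.array([sgn*np.sin(t),np.cos(t)])
    rim=np.array([fx,fz])+80*a
    print("theta",th.round(1),"foot x,z,y",np.round([fx,fz,fy],1),"rim",rim.round(1),"n",len(Q),"med",np.median(np.abs(sd(best.x))).round(2),"| pads x,y,TCPz",np.round([px,py,pz],1))
    # where along axis the pads' x lies at nominal: axial position of the point below
    for off in(19,35,50): print("  off",off,"axial/perp of TCP+off:",np.round([(np.array([px,pz+off])-[fx,fz])@a,(np.array([px,pz+off])-[fx,fz])@np.array([a[1],-a[0]])],1))
E
python3 - <<'E'
from h import *
cupfit()
E
```

```text
theta 51.3 foot x,z,y [ 73.6 112.   -2.4] rim [ 11.1 161.9] n 946 med 1.19 | pads x,y,TCPz [16.2 -3.  90. ]
  off 19 axial/perp of TCP+off: [ 43.  -38.2]
  off 35 axial/perp of TCP+off: [ 53.  -25.7]
  off 50 axial/perp of TCP+off: [ 62.3 -14. ]
```

Request:
move_arm --pt "0 0 -0.02" --pt "0.02 0 -0.035" --pt "0.055 0 -0.035" --pt "0.09 0 -0.035" --pt "0.115 0 -0.02" --pt "0.122 0 0.01" --pt "0.122 0 0.04" --pt "0.122 0 0.06" --pt "0.122 0 0.073" --pt "0.122 0 0.073" --pt "0.122 0 0.073" --yaw '[0, 0, 0, 0, 0, 0, 0, 0, 0, 0, 0]'

```text
t: 24.63
position: [0.5894, 0.2153, 0.0131]
ee_rot: [2.341, 2.095, -0.001]
wrist_force: [0.9, 0.0, -0.7]
opening: 0.0675
grip_force: 67.8
```

```bash
python3 - <<'E'
from h import *
st(); cupfit()
E
```

```text
t 24.63 pos [0.5894 0.2153 0.0131] yawy -6.34 q [ 0.29  0.47  1.29 -0.    1.38  0.4 ] F [ 0.9  0.  -0.7] open 0.0675 grip 67.80642066653455
theta 48.6 foot x,z,y [191.4  34.3  -0.5] rim [131.4  87.2] n 957 med 1.38 | pads x,y,TCPz [136.9  -0.7  13.1]
  off 19 axial/perp of TCP+off: [ 39.4 -37.6]
  off 35 axial/perp of TCP+off: [ 50.  -25.6]
  off 50 axial/perp of TCP+off: [ 59.9 -14.4]
```

```bash
python3 - <<'E'
from h import *
p,d,K,M=cam("scene"); c=M[:3,:3].T@(np.array([.59,.215,.06])-M[:3,3]); u,v=(K@c/c[2])[:2].astype(int); print(u,v)
a=cv2.resize(p[max(v-70,0):v+70,max(u-65,0):u+65],None,fx=4.2,fy=4.2,interpolation=cv2.INTER_CUBIC); save("s6",a)
E
```

```text
302 272
```

View pics/s6.png

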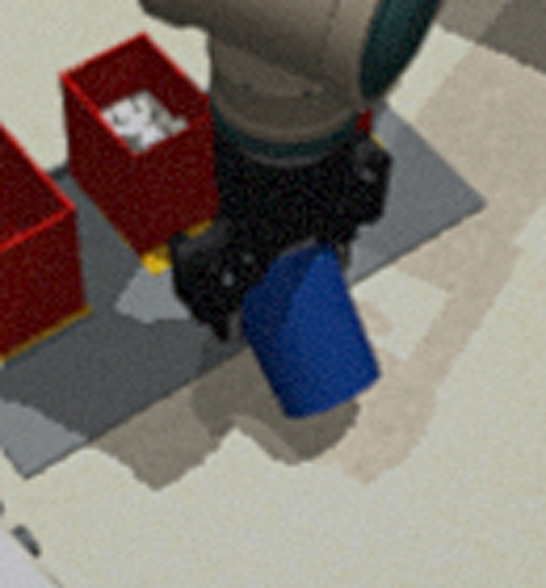

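Request:
move_arm --pt "0 0 0.005" --pt "0 0 0.009" --pt "0 0 0.009" --yaw '[0, 0, 0]'

```text
t: 25.03
position: [0.5901, 0.2155, 0.0047]
ee_rot: [2.34, 2.094, 0.003]
wrist_force: [-0.2, -1.0, 2.9]
opening: 0.0677
grip_force: 68.2
```

Request:
move_arm --pt "-0.008 0 0" --pt "-0.016 0 -0.002" --pt "-0.022 0 -0.004" --pt "-0.022 0 -0.004" --pt "-0.022 0 -0.004" --pt "-0.022 0 -0.004" --yaw '[0, 0, 0, 0, 0, 0]' --fingers 1

```text
t: 25.53
position: [0.5868, 0.1939, 0.0078]
ee_rot: [-2.341, -2.095, -0.0]
wrist_force: [-0.7, -0.6, -0.6]
opening: 0.0856
grip_force: 0.1
```

```bash
python3 - <<'E'
from h import *
st(); cupfit()
E
```

```text
t 25.53 pos [0.5868 0.1939 0.0078] yawy -6.33 q [0.26 0.45 1.33 0.   1.37 0.37] F [-0.7 -0.6 -0.6] open 0.0856 grip 0.05886779371508055
theta 80.7 foot x,z,y [176.6  29.8  10.2] rim [97.6 42.8] n 1089 med 1.17 | pads x,y,TCPz [115.4  -0.5   7.8]
  off 19 axial/perp of TCP+off: [ 59.9 -12.9]
  off 35 axial/perp of TCP+off: [62.5  2.9]
  off 50 axial/perp of TCP+off: [64.9 17.7]
```

Request:
move_arm --pt "0 -0.004 0" --pt "0.008 -0.007 0.001" --pt "0.02 -0.007 0.002" --pt "0.035 -0.007 0.002" --pt "0.049 -0.007 0.002" --pt "0.049 -0.007 0.002" --yaw '[0, 0, 0, 0, 0, 0]'

```text
t: 26.13
position: [0.5852, 0.247, 0.0059]
ee_rot: [-2.337, -2.099, -0.002]
wrist_force: [-0.2, -0.8, 0.3]
opening: 0.0854
grip_force: 0.0
```

```bash
python3 - <<'E'
from h import *
st(); cupfit(th0=80)
for n in("scene","top"):
    p,d,K,M=cam(n); W=cloud(d,K,M); h=cv2.cvtColor(p,cv2.COLOR_RGB2HSV); L=lane(W)
    m=(h[...,0]>12)&(h[...,0]<28)&(h[...,1]>90)&(L[...,0]>-30)&(L[...,0]<230)&(np.abs(L[...,1])<120)
    print(n,m.sum(), np.c_[L[m],W[m][:,2]*1000].round(0)[::max(1,m.sum()//12)].tolist())
E
```

```text
t 26.13 pos [0.5852 0.247  0.0059] yawy -6.14 q [0.34 0.49 1.27 0.   1.38 0.45] F [-0.2 -0.8  0.3] open 0.0854 grip 0.0
theta 82.6 foot x,z,y [176.4  31.7  13.9] rim [97.1 42.1] n 679 med 1.42 | pads x,y,TCPz [168.    7.1   5.9]
  off 19 axial/perp of TCP+off: [ 7.4 -7.9]
  off 35 axial/perp of TCP+off: [9.5 8. ]
  off 50 axial/perp of TCP+off: [11.5 22.9]
scene 222 [[156.0, -38.0, 298.0], [38.0, 38.0, 4.0], [39.0, 27.0, 4.0], [47.0, 31.0, 5.0], [35.0, -5.0, 11.0], [36.0, -3.0, 6.0], [39.0, -2.0, 4.0], [47.0, 3.0, 5.0], [35.0, -22.0, 2.0], [48.0, -15.0, 7.0], [46.0, -82.0, 8.0], [160.0, -65.0, 116.0], [46.0, -118.0, 7.0]]
top 271 [[42.0, -82.0, 55.0], [37.0, -81.0, 4.0], [13.0, -80.0, 6.0], [-19.0, -81.0, 6.0], [43.0, -24.0, 5.0], [47.0, -11.0, 0.0], [45.0, 3.0, 4.0], [39.0, 13.0, 4.0], [35.0, 23.0, 3.0], [32.0, 30.0, 3.0], [11.0, 31.0, 8.0], [16.0, 35.0, 10.0], [2.0, 36.0, 10.0]]
```

Request:
move_arm --pt "-0.004 0 0" --pt "-0.004 0 0" --pt "-0.004 0 0" --pt "-0.004 0 0" --pt "-0.004 0 0" --pt "-0.004 0 0" --yaw '[0, 0, 0, 0, 0, 0]' --fingers 0.5 --newtons 80

```text
t: 26.83
position: [0.586, 0.2393, 0.0084]
ee_rot: [2.341, 2.094, 0.005]
wrist_force: [-1.7, 0.6, 10.0]
opening: 0.0546
grip_force: 73.5
```

Request:
move_arm --pt "0 0 -0.004" --pt "0 0 -0.01" --pt "0 0 -0.016" --pt "0 0 -0.02" --pt "0 0 -0.02" --yaw '[0, 0, 0, 0, 0]'

```text
t: 27.25
position: [0.5854, 0.2395, 0.027]
ee_rot: [2.34, 2.095, 0.002]
wrist_force: [0.1, -0.2, -1.4]
opening: 0.0544
grip_force: 72.4
```

```bash
python3 - <<'E'
from h import *
st(); cupfit(th0=80)
E
```

```text
t 27.25 pos [0.5854 0.2395 0.027 ] yawy -6.33 q [ 0.33  0.46  1.27 -0.    1.41  0.44] F [ 0.1 -0.2 -1.4] open 0.0544 grip 72.43143115891144
theta 83.9 foot x,z,y [177.9  50.3   7.9] rim [98.3 58.8] n 603 med 1.17 | pads x,y,TCPz [160.5   6.1  27. ]
  off 19 axial/perp of TCP+off: [16.8 -6.1]
  off 35 axial/perp of TCP+off: [18.5  9.8]
  off 50 axial/perp of TCP+off: [20.1 24.7]
```

Request:
move_arm --pt "0 0 -0.008" --pt "0 0 -0.022" --pt "0 0 -0.04" --pt "0 0 -0.06" --pt "0 0 -0.08" --pt "0 0 -0.1" --pt "0 0 -0.118" --pt "0 0 -0.132" --pt "0 0 -0.14" --pt "0 0 -0.143" --pt "0 0 -0.143" --yaw '[0, 0, 0, 0, 0, 0, 0, 0, 0, 0, 0]'

```text
t: 28.27
position: [0.5851, 0.2395, 0.1698]
ee_rot: [2.34, 2.095, 0.002]
wrist_force: [-0.2, -0.1, -1.9]
opening: 0.0546
grip_force: 72.6
```

Request:
move_arm --pt "0 0.008 0" --pt "0 0.02 0" --pt "-0.004 0.034 0" --pt "-0.012 0.05 0" --pt "-0.024 0.066 0" --pt "-0.038 0.082 0" --pt "-0.054 0.096 0" --pt "-0.07 0.106 0" --pt "-0.084 0.113 0" --pt "-0.096 0.118 0" --pt "-0.102 0.118 0" --pt "-0.104 0.118 0" --yaw '[0, 0, 0, 0, 0, 0, 0, 0, 0, 0, 0, 0]'

```text
t: 29.27
position: [0.6904, 0.1221, 0.1684]
ee_rot: [-2.341, -2.094, 0.001]
wrist_force: [0.2, -0.1, -0.8]
opening: 0.0541
grip_force: 72.6
```

```bash
python3 - <<'E'
from h import *
st(); cupfit(th0=80)
E
```

```text
t 29.27 pos [0.6904 0.1221 0.1684] yawy -6.38 q [ 0.12  0.58  0.82 -0.    1.74  0.23] F [ 0.2 -0.1 -0.8] open 0.0541 grip 72.60438494151458
theta 84.7 foot x,z,y [  73.4  191.5 -110.6] rim [ -6.2 198.9] n 1010 med 0.98 | pads x,y,TCPz [  55.7 -111.5  168.4]
  off 19 axial/perp of TCP+off: [17.3 -5.7]
  off 35 axial/perp of TCP+off: [18.8 10.2]
  off 50 axial/perp of TCP+off: [20.1 25.2]
```

Request:
move_arm --pt "-0.003 -0.001 0.003" --pt "-0.008 -0.001 0.008" --pt "-0.013 -0.001 0.012" --pt "-0.015 -0.001 0.013" --pt "-0.015 -0.001 0.013" --yaw '[0, 0, 0, 0, 0]'

```text
t: 29.78
position: [0.6876, 0.1077, 0.1549]
ee_rot: [-2.341, -2.094, 0.002]
wrist_force: [-0.6, -0.3, -1.0]
opening: 0.055
grip_force: 72.6
```

Request:
move_arm --pt "0 0 0" --pt "0 0 0" --yaw '[0, 0]' --newtons 45

```text
t: 29.95
position: [0.6881, 0.1084, 0.1561]
ee_rot: [2.34, 2.096, 0.001]
wrist_force: [-0.4, -0.0, -1.9]
opening: 0.0549
grip_force: 72.6
```

```bash
python3 - <<'E'
from h import *
st(); cupfit(th0=80)
E
```

```text
t 29.95 pos [0.6881 0.1084 0.1561] yawy -6.31 q [0.1  0.57 0.87 0.   1.71 0.21] F [-0.4 -0.  -1.9] open 0.0549 grip 72.61977744055912
theta 85.2 foot x,z,y [  59.8  179.5 -110. ] rim [-20.  186.2] n 1011 med 1.06 | pads x,y,TCPz [  41.9 -110.8  156.1]
  off 19 axial/perp of TCP+off: [17.4 -5.9]
  off 35 axial/perp of TCP+off: [18.8 10.1]
  off 50 axial/perp of TCP+off: [20. 25.]
```

Request:
move_arm --pt "0 0 0" --pt "0 0 0" --yaw '[0, 0]' --newtons 20 --fingers 0.62

```text
t: 30.22
position: [0.6881, 0.1084, 0.1559]
ee_rot: [2.34, 2.096, 0.0]
wrist_force: [0.2, 0.9, -1.8]
opening: 0.055
grip_force: 72.6
```

```bash
python3 - <<'E'
from h import *
st(); cupfit(th0=80)
E
```

```text
t 30.22 pos [0.6881 0.1084 0.1559] yawy -6.31 q [ 0.1   0.57  0.87 -0.    1.71  0.21] F [ 0.2  0.9 -1.8] open 0.055 grip 72.60605831164867
theta 85.3 foot x,z,y [  59.7  179.3 -110. ] rim [-20.  185.9] n 1011 med 1.11 | pads x,y,TCPz [  41.9 -110.7  155.9]
  off 19 axial/perp of TCP+off: [17.4 -5.8]
  off 35 axial/perp of TCP+off: [18.7 10.1]
  off 50 axial/perp of TCP+off: [19.9 25.1]
```

Request:
move_arm --pt "0 0 0" --pt "0 0 0" --yaw '[0, 0]' --fingers 0.65

```text
t: 30.48
position: [0.688, 0.1083, 0.1558]
ee_rot: [2.34, 2.096, -0.0]
wrist_force: [-0.2, -0.8, -1.5]
opening: 0.056
grip_force: 52.6
```

```bash
python3 - <<'E'
from h import *
st(); cupfit(th0=80)
E
```

```text
t 30.48 pos [0.688  0.1083 0.1558] yawy -6.31 q [ 0.1   0.57  0.87 -0.    1.71  0.21] F [-0.2 -0.8 -1.5] open 0.056 grip 52.63424315722659
theta 85.3 foot x,z,y [  59.5  179.5 -109.9] rim [-20.2 186. ] n 1031 med 1.03 | pads x,y,TCPz [  41.8 -110.7  155.8]
  off 19 axial/perp of TCP+off: [17.3 -6.1]
  off 35 axial/perp of TCP+off: [18.6  9.9]
  off 50 axial/perp of TCP+off: [19.8 24.8]
```

Request:
move_arm --pt "0 0 0" --pt "0 0 0" --pt "0 0 0" --yaw '[0, 0, 0]' --fingers 0.657

```text
t: 30.83
position: [0.688, 0.1083, 0.1558]
ee_rot: [2.34, 2.096, -0.0]
wrist_force: [-0.5, 0.1, -1.5]
opening: 0.0562
grip_force: 43.0
```

```bash
python3 - <<'E'
from h import *
cupfit(th0=80)
E
```

```text
theta 85.3 foot x,z,y [  59.7  179.6 -110.1] rim [-20.1 186.1] n 1010 med 1.09 | pads x,y,TCPz [  41.7 -110.7  155.8]
  off 19 axial/perp of TCP+off: [17.5 -6.2]
  off 35 axial/perp of TCP+off: [18.8  9.7]
  off 50 axial/perp of TCP+off: [20.  24.7]
```

Request:
move_arm --pt "0 0 0" --pt "0 0 0" --pt "0 0 0" --yaw '[0, 0, 0]' --fingers 0.67

```text
t: 31.18
position: [0.688, 0.1083, 0.1558]
ee_rot: [2.34, 2.096, -0.0]
wrist_force: [0.4, -0.6, -1.6]
opening: 0.0573
grip_force: 26.6
```

```bash
python3 - <<'E'
from h import *
cupfit(th0=90)
E
```

```text
theta 85.2 foot x,z,y [  59.4  179.6 -110. ] rim [-20.3 186.3] n 1013 med 1.03 | pads x,y,TCPz [  41.8 -110.7  155.8]
  off 19 axial/perp of TCP+off: [17.2 -6.3]
  off 35 axial/perp of TCP+off: [18.6  9.7]
  off 50 axial/perp of TCP+off: [19.8 24.6]
```

Request:
move_arm --pt "0 0 0" --pt "0 0 0" --pt "0 0 0" --yaw '[0, 0, 0]' --fingers 0.679

```text
t: 31.53
position: [0.688, 0.1083, 0.1558]
ee_rot: [2.34, 2.096, -0.0]
wrist_force: [-0.2, 0.3, -1.4]
opening: 0.0579
grip_force: 13.7
```

```bash
python3 - <<'E'
from h import *
cupfit(th0=90)
E
```

```text
theta 85.7 foot x,z,y [  59.6  179.9 -110.4] rim [-20.1 185.9] n 1029 med 1.09 | pads x,y,TCPz [  41.8 -110.7  155.8]
  off 19 axial/perp of TCP+off: [17.4 -6.4]
  off 35 axial/perp of TCP+off: [18.6  9.5]
  off 50 axial/perp of TCP+off: [19.8 24.5]
```

Request:
move_arm --pt "0 0 0" --pt "0 0 0" --pt "0 0 0" --yaw '[0, 0, 0]' --fingers 0.683

```text
t: 31.88
position: [0.688, 0.1083, 0.1558]
ee_rot: [2.34, 2.096, -0.0]
wrist_force: [-0.4, -0.5, -2.3]
opening: 0.0588
grip_force: 10.3
```

```bash
python3 - <<'E'
from h import *
cupfit(th0=90)
E
```

```text
theta 86.1 foot x,z,y [  59.8  180.1 -110.1] rim [-20.  185.6] n 1025 med 1.05 | pads x,y,TCPz [  41.7 -110.7  155.8]
  off 19 axial/perp of TCP+off: [17.7 -6.5]
  off 35 axial/perp of TCP+off: [18.8  9.5]
  off 50 axial/perp of TCP+off: [19.8 24.4]
```

Request:
move_arm --pt "0 0 0" --pt "0 0 0" --pt "0 0 0" --pt "0 0 0" --yaw '[0, 0, 0, 0]' --fingers 0.686

```text
t: 32.32
position: [0.688, 0.1083, 0.1558]
ee_rot: [2.34, 2.096, -0.0]
wrist_force: [0.1, 0.1, -2.2]
opening: 0.0586
grip_force: 7.1
```

```bash
python3 - <<'E'
from h import *
cupfit(th0=90)
E
```

```text
theta 86.5 foot x,z,y [  59.8  180.2 -110.1] rim [-20.  185.1] n 1024 med 1.04 | pads x,y,TCPz [  41.8 -110.7  155.8]
  off 19 axial/perp of TCP+off: [17.7 -6.5]
  off 35 axial/perp of TCP+off: [18.7  9.4]
  off 50 axial/perp of TCP+off: [19.6 24.4]
```

Request:
move_arm --pt "0 0 0" --pt "0 0 0" --pt "0 0 0" --pt "0 0 0" --pt "0 0 0" --pt "0 0 0" --pt "0 0 0" --pt "0 0 0" --yaw '[0, 0, 0, 0, 0, 0, 0, 0]' --fingers 0.687

```text
t: 33.08
position: [0.688, 0.1083, 0.1558]
ee_rot: [2.34, 2.096, -0.0]
wrist_force: [-1.1, 0.7, -2.1]
opening: 0.0588
grip_force: 6.4
```

```bash
python3 - <<'E'
from h import *
st();cupfit(th0=90)
E
```

```text
t 33.08 pos [0.688  0.1083 0.1558] yawy -6.32 q [ 0.1   0.57  0.87 -0.    1.71  0.21] F [-1.1  0.7 -2.1] open 0.0588 grip 6.425677668303251
theta 86.8 foot x,z,y [  59.9  180.4 -110.2] rim [-20.  184.9] n 1022 med 1.11 | pads x,y,TCPz [  41.7 -110.7  155.8]
  off 19 axial/perp of TCP+off: [17.8 -6.6]
  off 35 axial/perp of TCP+off: [18.7  9.4]
  off 50 axial/perp of TCP+off: [19.5 24.4]
```

Request:
move_arm --pt "0 0 0" --pt "0 0 0" --pt "0 0 0" --pt "0 0 0" --yaw '[0, 0, 0, 0]' --fingers 0.69

```text
t: 33.52
position: [0.6882, 0.1083, 0.1562]
ee_rot: [2.34, 2.095, 0.001]
wrist_force: [0.2, -0.6, -0.8]
opening: 0.059
grip_force: 0.0
```

```bash
python3 - <<'E'
from h import *
st();cupfit(th0=90)
E
```

```text
t 33.52 pos [0.6882 0.1083 0.1562] yawy -6.32 q [ 0.1   0.57  0.87 -0.    1.71  0.21] F [ 0.2 -0.6 -0.8] open 0.059 grip 0.0
theta 102.5 foot x,z,y [  49.9  138.4 -110.3] rim [-28.2 121. ] n 1101 med 1.23 | pads x,y,TCPz [  41.8 -110.8  156.2]
  off 19 axial/perp of TCP+off: [-0.  37.7]
  off 35 axial/perp of TCP+off: [-3.5 53.3]
  off 50 axial/perp of TCP+off: [-6.7 67.9]
```

Request:
move_arm --pt "-0.004 0 -0.004" --pt "-0.012 0 -0.004" --pt "-0.012 0 0.005" --pt "-0.012 0 0.02" --pt "-0.012 0 0.033" --pt "-0.012 0 0.041" --pt "-0.012 0 0.041" --yaw '[0, 0, 0, 0, 0, 0, 0]' --fingers 1

```text
t: 34.2
position: [0.6853, 0.0961, 0.1111]
ee_rot: [-2.338, -2.093, 0.007]
wrist_force: [-0.6, 0.2, -1.2]
opening: 0.0853
grip_force: 0.0
```

```bash
python3 - <<'E'
from h import *
st();cupfit(th0=100)
for n in("scene","top"):
    p,d,K,M=cam(n); W=cloud(d,K,M); h=cv2.cvtColor(p,cv2.COLOR_RGB2HSV); L=lane(W)
    m=(h[...,0]>10)&(h[...,0]<22)&(h[...,1]>90)&(L[...,0]>-130)&(L[...,0]<130)&(L[...,1]>-230)&(L[...,1]<-40)
    print(n,m.sum(), np.c_[L[m],W[m][:,2]*1000].round(0)[::max(1,m.sum()//10)].tolist())
E
```

```text
t 34.2 pos [0.6853 0.0961 0.1111] yawy -6.32 q [ 0.09  0.57  0.94 -0.    1.63  0.2 ] F [-0.6  0.2 -1.2] open 0.0853 grip 0.0
theta 102.4 foot x,z,y [  49.9  137.8 -110.4] rim [-28.2 120.7] n 1024 med 1.23 | pads x,y,TCPz [  29.4 -109.4  111.1]
  off 19 axial/perp of TCP+off: [21.7 -3.1]
  off 35 axial/perp of TCP+off: [18.3 12.5]
  off 50 axial/perp of TCP+off: [15.1 27.2]
scene 133 [[17.0, -154.0, 416.0], [56.0, -134.0, 275.0], [44.0, -158.0, 207.0], [-16.0, -143.0, 5.0], [46.0, -79.0, 7.0], [47.0, -95.0, 12.0], [46.0, -101.0, 6.0], [45.0, -112.0, 6.0], [49.0, -126.0, 13.0], [47.0, -134.0, 8.0], [48.0, -138.0, 4.0]]
top 0 []
```

Request:
move_arm --pt "0 0 0.006" --pt "0 0 0.011" --pt "0 0 0.011" --yaw '[0, 0, 0]'

```text
t: 34.65
position: [0.6861, 0.0963, 0.1022]
ee_rot: [-2.34, -2.095, 0.003]
wrist_force: [-0.0, -0.5, -0.8]
opening: 0.0855
grip_force: 0.0
```

Request:
move_arm --pt "0 0 0" --pt "0 0 0" --pt "0 0 0" --pt "0 0 0" --pt "0 0 0" --yaw '[0, 0, 0, 0, 0]' --fingers 0.5 --newtons 50

```text
t: 35.07
position: [0.687, 0.0964, 0.1046]
ee_rot: [2.34, 2.095, 0.002]
wrist_force: [-0.9, 0.4, 2.9]
opening: 0.0598
grip_force: 52.3
```

```bash
python3 - <<'E'
from h import *
st();cupfit(th0=100);binrep()
E
```

```text
t 35.07 pos [0.687  0.0964 0.1046] yawy -6.31 q [ 0.09  0.58  0.95 -0.    1.61  0.2 ] F [-0.9  0.4  2.9] open 0.0598 grip 52.324131458153715
theta 102.7 foot x,z,y [  49.9  138.4 -112.3] rim [-28.2 120.9] n 933 med 1.3 | pads x,y,TCPz [  29.8 -111.1  104.6]
  off 19 axial/perp of TCP+off: [ 22.8 -10. ]
  off 35 axial/perp of TCP+off: [19.3  5.6]
  off 50 axial/perp of TCP+off: [16.  20.2]
804 x [-35.  45.  49.] y [-29. -14.  62.] z [  8.  61. 208.] xz-rect [ 17. 157.] [308.  87.] 85.3
few 0
```

Request:
move_arm --pt "0 0 -0.006" --pt "0 0 -0.012" --pt "0 0 -0.014" --pt "0.02 0 -0.014" --pt "0.0 0 -0.014" --pt "0.022 0 -0.014" --pt "0.0 0 -0.014" --pt "0.022 0 -0.014" --pt "0.002 0 -0.014" --pt "0.024 0 -0.014" --pt "0.01 0 -0.014" --pt "0.01 0 -0.014" --yaw '[0, 0, 0, 0, 0, 0, 0, 0, 0, 0, 0, 0]'

```text
t: 36.27
position: [0.6877, 0.1053, 0.1177]
ee_rot: [2.34, 2.095, -0.001]
wrist_force: [-0.7, 0.2, -1.4]
opening: 0.0597
grip_force: 53.5
```

```bash
python3 - <<'E'
from h import *
st();cupfit(th0=100)
f=[]
for i in range(6): read_camera("wrist"); f.append(read_state()["wrist_force"][2])
print("Fz",np.mean(f).round(2),np.std(f).round(2))
E
```

```text
t 36.27 pos [0.6877 0.1053 0.1177] yawy -6.34 q [ 0.1   0.58  0.93 -0.    1.64  0.21] F [-0.7  0.2 -1.4] open 0.0597 grip 53.525269703386584
theta 103.5 foot x,z,y [  58.8  151.8 -111.8] rim [-19.  133.2] n 955 med 1.32 | pads x,y,TCPz [  38.7 -110.8  117.7]
  off 19 axial/perp of TCP+off: [ 23.1 -10. ]
  off 35 axial/perp of TCP+off: [19.3  5.6]
  off 50 axial/perp of TCP+off: [15.8 20.2]
Fz -0.69 0.53
```

Request:
move_arm --pt "0.005 0 -0.03" --pt "0.035 0 -0.04" --pt "0.07 0 -0.04" --pt "0.1 -0.02 -0.04" --pt "0.118 -0.05 -0.04" --pt "0.118 -0.08 -0.04" --pt "0.118 -0.1 -0.03" --pt "0.118 -0.1 0.0" --pt "0.118 -0.1 0.035" --pt "0.118 -0.1 0.065" --pt "0.118 -0.1 0.08" --pt "0.118 -0.1 0.085" --yaw '[0, 0, 0, 0, 0, 0, 0, 0, 0, 0, 0, 0]'

```text
t: 37.67
position: [0.5992, 0.234, 0.0286]
ee_rot: [-2.338, -2.094, 0.009]
wrist_force: [0.2, 0.1, -0.5]
opening: 0.0596
grip_force: 53.5
```

```bash
python3 - <<'E'
from h import *
st();cupfit(th0=100)
for n in("scene","top"):
    p,d,K,M=cam(n); W=cloud(d,K,M); h=cv2.cvtColor(p,cv2.COLOR_RGB2HSV); L=lane(W)
    inb=(np.abs(L[...,0]-3)<37)&(np.abs(L[...,1]+112)<28); z=W[...,2]*1000
    br=(h[...,0]>10)&(h[...,0]<30)&(h[...,1]>70)
    a=inb&br&(z<100); print(n,"in bin brass px",a.sum(),"z",np.percentile(z[a],[5,50,95]).round(0) if a.sum() else "", "bin interior px",(inb&(z<90)).sum())
    far=br&(h[...,0]<22)&~inb&(L[...,0]>-150)&(L[...,0]<250)&(np.abs(L[...,1])<260)&(z>3)&(z<40); print(" outside",far.sum(),np.c_[L[far],z[far]].round(0)[::max(1,far.sum()//8)].tolist())
E
```

```text
t 37.67 pos [0.5992 0.234  0.0286] yawy -6.3 q [ 0.31  0.5   1.22 -0.    1.43  0.43] F [ 0.2  0.1 -0.5] open 0.0596 grip 53.48827588517452
theta 102.9 foot x,z,y [176.3  63.9 -10.7] rim [98.3 46. ] n 627 med 1.44 | pads x,y,TCPz [156.6  -8.2  28.6]
  off 19 axial/perp of TCP+off: [ 22.8 -11.5]
  off 35 axial/perp of TCP+off: [19.2  4.1]
  off 50 axial/perp of TCP+off: [15.9 18.7]
scene in bin brass px 49 z [20. 27. 35.] bin interior px 134
 outside 179 [[41.0, 148.0, 12.0], [36.0, 23.0, 5.0], [39.0, 5.0, 3.0], [45.0, -12.0, 5.0], [-25.0, -146.0, 5.0], [46.0, -85.0, 8.0], [18.0, -144.0, 5.0], [48.0, -122.0, 9.0], [46.0, -142.0, 6.0]]
top in bin brass px 114 z [19. 28. 40.] bin interior px 356
 outside 233 [[-2.0, -143.0, 29.0], [-42.0, -113.0, 4.0], [26.0, -81.0, 9.0], [-39.0, -83.0, 17.0], [46.0, 17.0, 10.0], [3.0, 31.0, 10.0], [-38.0, 29.0, 15.0], [-13.0, 143.0, 36.0], [-38.0, 150.0, 6.0]]
```

Request:
move_arm --pt "0 0 0.006" --pt "0 0 0.012" --pt "0 0 0.017" --pt "0 0 0.019" --yaw '[0, 0, 0, 0]'

```text
t: 38.2
position: [0.6025, 0.2358, 0.0151]
ee_rot: [2.339, 2.096, 0.006]
wrist_force: [-0.1, 5.0, 7.6]
opening: 0.0589
grip_force: 50.0
```

Request:
move_arm --pt "0 0 0" --pt "0 0 0" --pt "0 0 0" --pt "0 0 0" --yaw '[0, 0, 0, 0]' --fingers 1

```text
t: 38.53
position: [0.6013, 0.2344, 0.0135]
ee_rot: [-2.341, -2.095, 0.001]
wrist_force: [-0.1, -0.3, -0.2]
opening: 0.0857
grip_force: 0.0
```

```bash
python3 - <<'E'
from h import *
st();cupfit(th0=90)
E
```

```text
t 38.53 pos [0.6013 0.2344 0.0135] yawy -6.32 q [ 0.31  0.51  1.23 -0.    1.4   0.43] F [-0.1 -0.3 -0.2] open 0.0857 grip 0.0
theta 81.9 foot x,z,y [179.6  30.7  -9.2] rim [100.4  41.9] n 658 med 1.28 | pads x,y,TCPz [157.3 -10.3  13.5]
  off 19 axial/perp of TCP+off: [22.4 -1.3]
  off 35 axial/perp of TCP+off: [24.6 14.6]
  off 50 axial/perp of TCP+off: [26.7 29.4]
```

Request:
move_arm --pt "-0.012 0 0" --pt "-0.028 0 -0.002" --pt "-0.039 0 -0.002" --pt "-0.039 0 0.004" --pt "-0.039 0 0.005" --pt "-0.039 0 0.005" --yaw '[0, 0, 0, 0, 0, 0]'

```text
t: 39.13
position: [0.5966, 0.1955, 0.008]
ee_rot: [-2.341, -2.094, 0.002]
wrist_force: [1.1, 0.1, 0.0]
opening: 0.0852
grip_force: 0.0
```

Request:
move_arm --pt "0 0 0" --pt "0 0 0" --pt "0 0 0" --pt "0 0 0" --pt "0 0 0" --yaw '[0, 0, 0, 0, 0]' --fingers 0.5 --newtons 20

```text
t: 39.55
position: [0.5972, 0.1962, 0.0094]
ee_rot: [2.34, 2.096, 0.0]
wrist_force: [-2.5, -1.0, 5.3]
opening: 0.0652
grip_force: 25.4
```

Request:
move_arm --pt "0.006 0 -0.006" --pt "0.013 0 -0.011" --pt "0.02 0 -0.016" --pt "0.028 0 -0.02" --pt "0.036 0 -0.023" --pt "0.044 0 -0.025" --pt "0.052 0 -0.026" --pt "0.06 0 -0.026" --pt "0.06 0 -0.026" --yaw '[0, 0, 0, 0, 0, 0, 0, 0, 0]'

```text
t: 40.3
position: [0.6035, 0.2572, 0.0345]
ee_rot: [-2.339, -2.097, -0.0]
wrist_force: [-0.4, -0.4, -0.6]
opening: 0.0649
grip_force: 25.4
```

```bash
python3 - <<'E'
from h import *
st();cupfit(th0=50)
E
```

```text
t 40.3 pos [0.6035 0.2572 0.0345] yawy -6.23 q [0.35 0.52 1.17 0.   1.45 0.46] F [-0.4 -0.4 -0.6] open 0.0649 grip 25.400790743879043
theta 79.7 foot x,z,y [240.1  52.2  -7.4] rim [161.4  66.5] n 995 med 1.18 | pads x,y,TCPz [180.2  -9.9  34.5]
  off 19 axial/perp of TCP+off: [59.2 -9.4]
  off 35 axial/perp of TCP+off: [62.1  6.4]
  off 50 axial/perp of TCP+off: [64.8 21.1]
```

Request:
move_arm --pt "0 0 0" --pt "0 0 -0.005" --pt "0 0 -0.012" --pt "0 0 -0.015" --yaw '[0, 0, 0, 0]' --fingers 0.77

```text
t: 40.73
position: [0.6044, 0.2553, 0.0517]
ee_rot: [2.34, 2.095, 0.003]
wrist_force: [-0.1, 0.0, 0.1]
opening: 0.0658
grip_force: 0.0
```

```bash
python3 - <<'E'
from h import *
cupfit(th0=50)
E
```

```text
theta 69.3 foot x,z,y [211.5  65.  -32.1] rim [136.6  93.3] n 856 med 8.8 | pads x,y,TCPz [178.4 -11.   51.7]
  off 19 axial/perp of TCP+off: [32.9 -6.4]
  off 35 axial/perp of TCP+off: [38.5  8.6]
  off 50 axial/perp of TCP+off: [43.8 22.6]
```

```bash
python3 - <<'E'
from h import *
for i in range(6): read_camera("wrist")
cupfit(th0=80); cupfit(th0=10); cupfit(sgn=1,th0=60)
for Q in cuppts():
    if len(Q)>20: print(len(Q),[np.percentile(Q[:,i],[2,50,98]).round(0).tolist() for i in range(3)])
E
```

```text
theta 63.9 foot x,z,y [212.8  62.1 -27.2] rim [140.9  97.3] n 841 med 9.24 | pads x,y,TCPz [178.4 -10.1  49.5]
  off 19 axial/perp of TCP+off: [33.7 -9.5]
  off 35 axial/perp of TCP+off: [40.7  4.9]
  off 50 axial/perp of TCP+off: [47.3 18.4]
theta 18.7 foot x,z,y [176.2  36.4 -25.7] rim [150.5 112.1] n 831 med 9.49 | pads x,y,TCPz [178.4 -10.2  49.5]
  off 19 axial/perp of TCP+off: [29.7 12.4]
  off 35 axial/perp of TCP+off: [44.9 17.5]
  off 50 axial/perp of TCP+off: [59.1 22.4]
theta 65.5 foot x,z,y [127.5  56.4 -27.5] rim [200.3  89.6] n 850 med 9.43 | pads x,y,TCPz [178.4 -10.2  49.6]
  off 19 axial/perp of TCP+off: [51.4 10. ]
  off 35 axial/perp of TCP+off: [58.  -4.6]
  off 50 axial/perp of TCP+off: [ 64.2 -18.2]
784 [[139.0, 189.0, 214.0], [-46.0, -16.0, 19.0], [19.0, 59.0, 245.0]]
115 [[126.0, 132.0, 175.0], [-37.0, -17.0, 12.0], [3.0, 61.0, 71.0]]
```

```bash
cat >> h.py <<'E'
def conefit(zmax=90,cx=180,cy=-12,inits=((87,-1),(87,1),(2,-1))):
    Q=np.vstack(cuppts()); Q=Q[(Q[:,2]<zmax)&(np.abs(Q[:,0]-cx)<80)&(np.abs(Q[:,1]-cy)<70)]
    def sd(p):
        th,fx,fz,fy,ps=p; t=np.radians(th); q=np.radians(ps); a=np.array([np.sin(t)*np.cos(q),np.sin(t)*np.sin(q),np.cos(t)])
        D=Q-[fx,fy,fz]; ax=D@a; r=np.linalg.norm(D-ax[:,None]*a,axis=1); R=31+.05*ax
        side=np.hypot(r-R,np.maximum(ax-80,0)+np.maximum(-ax,0)); inn=np.hypot(r-R+3,np.maximum(ax-80,0)+np.maximum(-ax,0))
        return np.minimum(np.minimum(side,inn),np.hypot(ax,np.maximum(r-31,0)))
    R=[]
    for th,sg in inits:
        ps=0 if sg>0 else 180; t=np.radians(th)
        r=least_squares(sd,[th,cx-sg*40*np.sin(t),33 if th>45 else 2,cy,ps],loss="soft_l1",f_scale=2,x_scale=[10,10,10,10,10]); R.append((r.cost,r.x,np.median(sd(r.x))))
    R.sort(key=lambda x:x[0])
    for c,x,m in R[:2]: print("cost",round(c),"th,fx,fz,fy,psi",x.round(1),"med",round(m,2),"n",len(Q))
E
python3 - <<'E'
from h import *
st(); conefit()
E
```

```text
t 41.53 pos [0.6037 0.2554 0.0498] yawy -6.32 q [ 0.34  0.51  1.16 -0.    1.47  0.45] F [-0.3  0.2  0.5] open 0.0661 grip 0.0
cost 334 th,fx,fz,fy,psi [ 87.4 206.3  32.5  -6.8 181.1] med 0.65 n 780
cost 334 th,fx,fz,fy,psi [ 87.5 206.3  32.5  -6.8 181.2] med 0.65 n 780
```

Request:
move_arm --pt "-0.01 -0.003 0" --pt "-0.03 -0.003 0" --pt "-0.041 -0.003 0.008" --pt "-0.041 -0.003 0.025" --pt "-0.041 -0.003 0.038" --pt "-0.041 -0.003 0.044" --pt "-0.041 -0.003 0.044" --yaw '[0, 0, 0, 0, 0, 0, 0]' --fingers 1

```text
t: 42.22
position: [0.5948, 0.2148, 0.0031]
ee_rot: [-2.339, -2.095, 0.006]
wrist_force: [-0.1, 0.2, -0.1]
opening: 0.0854
grip_force: 0.0
```

Request:
move_arm --pt "0 0 0" --pt "0 0 0" --pt "0 0 0" --pt "0 0 0" --pt "0 0 0" --yaw '[0, 0, 0, 0, 0]' --fingers 0.5 --newtons 20

```text
t: 42.63
position: [0.5969, 0.2154, 0.0069]
ee_rot: [2.34, 2.095, 0.003]
wrist_force: [-0.3, 1.2, 3.0]
opening: 0.0642
grip_force: 20.4
```

Request:
move_arm --pt "0 0 -0.012" --pt "0 0 -0.03" --pt "0 0 -0.045" --pt "0 0 -0.05" --pt "0 0 -0.05" --yaw '[0, 0, 0, 0, 0]'

```text
t: 43.05
position: [0.5972, 0.2153, 0.0581]
ee_rot: [2.339, 2.095, 0.005]
wrist_force: [0.9, -0.0, -0.9]
opening: 0.0486
grip_force: 19.4
```

```bash
python3 - <<'E'
from h import *
st();cupfit(th0=50)
E
```

```text
t 43.05 pos [0.5972 0.2153 0.0581] yawy -6.32 q [ 0.29  0.44  1.23 -0.    1.47  0.4 ] F [ 0.9 -0.  -0.9] open 0.0486 grip 19.350516465942746
theta 64.8 foot x,z,y [184.4  42.9  -6.8] rim [112.   76.9] n 893 med 1.16 | pads x,y,TCPz [137.8  -8.4  58.1]
  off 19 axial/perp of TCP+off: [56.7 11.1]
  off 35 axial/perp of TCP+off: [63.6 25.6]
  off 50 axial/perp of TCP+off: [69.9 39.2]
```

Request:
move_arm --pt "0 0 0.008" --pt "0.002 0 0.016" --pt "0.008 0 0.018" --pt "0.015 0 0.018" --pt "0.022 0 0.018" --pt "0.03 0 0.018" --pt "0.038 0 0.02" --pt "0.046 0 0.022" --pt "0.052 0 0.025" --pt "0.058 0 0.028" --yaw '[0, 0, 0, 0, 0, 0, 0, 0, 0, 0]'

```text
t: 43.98
position: [0.607, 0.2771, 0.0354]
ee_rot: [2.337, 2.095, 0.026]
wrist_force: [1.6, 10.4, 27.2]
opening: 0.0478
grip_force: 19.3
```

```bash
python3 - <<'E'
from h import *
st();cupfit(th0=30); conefit(100,cx=190,inits=((60,-1),(87,-1),(20,-1)))
E
```

```text
t 43.98 pos [0.607  0.2771 0.0354] yawy -6.24 q [0.37 0.54 1.15 0.   1.44 0.48] F [ 1.6 10.4 27.2] open 0.0478 grip 19.34028502529145
theta 18.7 foot x,z,y [186.5  17.9  -8.6] rim [160.9  93.7] n 585 med 1.27 | pads x,y,TCPz [200.3 -11.2  35.4]
  off 19 axial/perp of TCP+off: [30.1 24.7]
  off 35 axial/perp of TCP+off: [45.3 29.9]
  off 50 axial/perp of TCP+off: [59.5 34.7]
cost 366 th,fx,fz,fy,psi [ 19.5 189.4  14.6  -8.6 189.2] med 0.64 n 529
cost 366 th,fx,fz,fy,psi [ 19.4 189.3  14.5  -8.5 189.5] med 0.63 n 529
```

Request:
move_arm --pt "0 0 -0.002" --pt "0 0 -0.002" --pt "0 0 -0.002" --pt "0 0 -0.002" --pt "0 0 -0.002" --pt "0 0 -0.002" --yaw '[0, 0, 0, 0, 0, 0]' --fingers 1

```text
t: 44.68
position: [0.6022, 0.2723, 0.0288]
ee_rot: [-2.34, -2.095, 0.003]
wrist_force: [-0.3, 0.3, -0.3]
opening: 0.0856
grip_force: 0.0
```

```bash
python3 - <<'E'
from h import *
st(); conefit(100,cx=190,inits=((3,-1),(40,-1),(87,-1)))
E
```

```text
t 44.68 pos [0.6022 0.2723 0.0288] yawy -6.33 q [ 0.37  0.54  1.16 -0.    1.44  0.48] F [-0.3  0.3 -0.3] open 0.0856 grip 0.0
cost 388 th,fx,fz,fy,psi [ -1.1 192.5   4.7  -5.9  90. ] med 0.7 n 721
cost 396 th,fx,fz,fy,psi [  1.  193.6   4.8  -8.6 209.9] med 0.76 n 721
```

Request:
move_arm --pt "0 0 0.006" --pt "0 0 0.01" --pt "0 0 0.01" --pt "0 0 0.01" --yaw '[0, 0, 0, 0]'

```text
t: 45.12
position: [0.6022, 0.2725, 0.019]
ee_rot: [-2.34, -2.095, 0.002]
wrist_force: [0.6, 0.1, 0.0]
opening: 0.0857
grip_force: 0.0
```

Request:
move_arm --pt "0 0 0" --pt "0 0 0" --pt "0 0 0" --pt "0 0 0" --pt "0 0 0" --yaw '[0, 0, 0, 0, 0]' --fingers 0.5 --newtons 50

```text
t: 45.53
position: [0.6031, 0.2729, 0.0206]
ee_rot: [2.34, 2.095, 0.002]
wrist_force: [0.9, 0.4, 3.9]
opening: 0.0671
grip_force: 56.2
```

Request:
move_arm --pt "0 0 -0.015" --pt "0 0 -0.04" --pt "0 0 -0.075" --pt "0 0 -0.11" --pt "0 0 -0.14" --pt "0 0 -0.145" --pt "0 0 -0.145" --yaw '[0, 0, 0, 0, 0, 0, 0]'

```text
t: 46.12
position: [0.6036, 0.2731, 0.1677]
ee_rot: [2.339, 2.094, 0.007]
wrist_force: [0.1, -0.8, -1.4]
opening: 0.0673
grip_force: 56.2
```

```bash
python3 - <<'E'
from h import *
st(); cupfit(th0=5); print(rel((.4836,-.2449,.16),-6.4))
E
```

```text
t 46.12 pos [0.6036 0.2731 0.1677] yawy -6.32 q [ 0.37  0.45  0.99 -0.    1.69  0.48] F [ 0.1 -0.8 -1.4] open 0.0673 grip 56.21335341860686
theta 2.2 foot x,z,y [194.4 158.4  -8.1] rim [191.3 238.4] n 954 med 1.14 | pads x,y,TCPz [195.9  -8.2 167.7]
  off 19 axial/perp of TCP+off: [28.2  2.6]
  off 35 axial/perp of TCP+off: [44.2  3.2]
  off 50 axial/perp of TCP+off: [59.2  3.8]
([-527.2, -60.7, 3.7], 0.08)
```

Request:
move_arm --pt "-0.03 -0.003 0" --pt "-0.07 -0.008 0" --pt "-0.11 -0.013 0" --pt "-0.15 -0.017 0" --pt "-0.19 -0.022 0" --pt "-0.23 -0.026 0" --pt "-0.27 -0.031 0" --pt "-0.31 -0.036 0" --pt "-0.35 -0.04 0" --pt "-0.39 -0.045 0" --pt "-0.43 -0.05 0" --pt "-0.465 -0.054 0" --yaw '[0, 0, 0, 0, 0, 0, 0, 0, 0, 0, 0, 0]'

```text
t: 47.22
position: [0.4956, -0.1853, 0.162]
ee_rot: [-2.338, -2.092, 0.003]
wrist_force: [0.6, -0.7, -1.3]
opening: 0.0671
grip_force: 56.3
```

Request:
move_arm --pt "-0.03 -0.003 0" --pt "-0.052 -0.006 0.01" --pt "-0.062 -0.007 0.04" --pt "-0.062 -0.007 0.075" --pt "-0.062 -0.007 0.105" --pt "-0.062 -0.007 0.125" --pt "-0.062 -0.007 0.135" --pt "-0.062 -0.007 0.135" --yaw '[0, 0, 0, 0, 0, 0, 0, 0]'

```text
t: 47.88
position: [0.4819, -0.2431, 0.0261]
ee_rot: [-2.335, -2.091, 0.003]
wrist_force: [0.1, 0.3, -0.5]
opening: 0.0672
grip_force: 57.0
```

```bash
python3 - <<'E'
from h import *
st(); l=lane(read_state()["position"]); conefit(140,cx=l[0],cy=l[1],inits=((3,-1),(3,1))); print(lane([.4836,-.2449]),l)
print(rel((.4836,-.2449,.022),-6.4))
E
```

```text
t 47.88 pos [ 0.4819 -0.2431  0.0261] yawy -6.31 q [-0.54  0.23  1.56  0.    1.36 -0.43] F [ 0.1  0.3 -0.5] open 0.0672 grip 56.973790761530836
cost 1672 th,fx,fz,fy,psi [   1.1 -332.8   14.4   53.5   99. ] med 0.92 n 625
cost 1672 th,fx,fz,fy,psi [  -1.1 -332.8   14.4   53.5  -81. ] med 0.92 n 625
[-332.26122   52.49132] [-330.62018196   54.41345557]
([-0.7, -0.0, 7.3], 0.09)
```

Request:
move_arm --pt "0 0 0.003" --pt "0 0 0.006" --pt "0 0 0.008" --pt "0 0 0.009" --pt "0 0 0.009" --yaw '[0, 0, 0, 0, 0]'

```text
t: 48.4
position: [0.4846, -0.2448, 0.0234]
ee_rot: [2.339, 2.094, 0.0]
wrist_force: [-4.2, 2.3, 13.7]
opening: 0.0667
grip_force: 58.3
```

```bash
python3 - <<'E'
from h import *
st(); l=lane(read_state()["position"]); conefit(140,cx=l[0],cy=l[1],inits=((3,-1),))
E
```

```text
t 48.4 pos [ 0.4846 -0.2448  0.0234] yawy -6.31 q [-0.54  0.23  1.56 -0.    1.34 -0.43] F [-4.2  2.3 13.7] open 0.0667 grip 58.267742236675986
cost 1362 th,fx,fz,fy,psi [   0.6 -333.4   10.9   52.9  245.9] med 0.84 n 619
```

In contact with the mat; release and rise.

Request:
move_arm --pt "0 0 -0.002" --pt "0 0 -0.002" --pt "0 0 -0.002" --pt "0 0 -0.002" --yaw '[0, 0, 0, 0]' --fingers 1

```text
t: 48.83
position: [0.4839, -0.2444, 0.0227]
ee_rot: [-2.34, -2.096, 0.0]
wrist_force: [-0.8, -0.2, -0.1]
opening: 0.0853
grip_force: 0.0
```

Request:
move_arm --pt "0 0 -0.015" --pt "0 0 -0.04" --pt "0 0 -0.08" --pt "0 0 -0.12" --pt "0 0 -0.15" --pt "-0.04 -0.04 -0.16" --pt "-0.08 -0.08 -0.16" --pt "-0.12 -0.1 -0.16" --pt "-0.12 -0.1 -0.16" --yaw '[0, 0, 0, 0, 0, 0, 0, 0, 0]'

```text
t: 49.58
position: [0.3696, -0.3541, 0.1832]
ee_rot: [2.34, 2.095, -0.001]
wrist_force: [1.1, -1.3, -0.5]
opening: 0.0856
grip_force: 0.0
```

```bash
python3 - <<'E'
from h import *
st(); conefit(140,cx=-332,cy=53,inits=((3,-1),)); print("mat",lane([.4836,-.2449]))
p,d,K,M=cam("top"); W=cloud(d,K,M); h=cv2.cvtColor(p,cv2.COLOR_RGB2HSV); L=lane(W); z=W[...,2]*1000
br=(h[...,0]>8)&(h[...,0]<32)&(h[...,1]>60)
for n,c,r in(("bin",(3,-112),(38,29)),("cup",(-333,53),(27,27))):
    m=br&(np.abs(L[...,0]-c[0])<r[0])&(np.abs(L[...,1]-c[1])<r[1])&(z<95)&(z>3.5); print(n,"brass px",m.sum(),"z",np.percentile(z[m],[5,50,95]).round(0) if m.any() else "")
Q=binpts()[1]; T=Q[(Q[:,2]>96)&(Q[:,2]<112)]; print("bin",len(T),cv2.minAreaRect(T[:,:2].astype(np.float32)))
v,u=np.indices(z.shape)
for n,b in(("n1",(250,300,178,216)),("n2",(245,295,222,260))):
    m=(u>=b[0])&(u<=b[1])&(v>=b[2])&(v<=b[3])&(z>85); print(n,cv2.minAreaRect((W[m][:,:2]*1000).astype(np.float32)))
E
```

```text
t 49.58 pos [ 0.3696 -0.3541  0.1832] yawy -6.33 q [-0.84  0.02  1.47 -0.    1.65 -0.73] F [ 1.1 -1.3 -0.5] open 0.0856 grip 0.0
cost 942 th,fx,fz,fy,psi [   0.6 -333.9    7.3   50.8  172.9] med 0.87 n 1241
mat [-332.26122   52.49132]
bin brass px 142 z [ 7. 25. 39.]
cup brass px 32 z [ 4.  6. 11.]
bin 107 ((1.5225334167480469, 1.6861572265625), (81.0610122680664, 63.25714111328125), 1.448354721069336)
n1 ((574.0206909179688, 68.56602478027344), (83.70834350585938, 65.01332092285156), 84.40962982177734)
n2 ((462.28369140625, 90.94746398925781), (83.84396362304688, 64.10493469238281), 84.64403533935547)
```

```bash
python3 - <<'E'
from h import *
for n in("top","scene"):
    p,d,K,M=cam(n); W=cloud(d,K,M); h=cv2.cvtColor(p,cv2.COLOR_RGB2HSV); L=lane(W); z=W[...,2]*1000
    r=np.hypot(L[...,0]+334,L[...,1]-51.5); m=(r<27)&(z<60); print(n,m.sum(),"inside px; hues",np.histogram(h[m][:,0],[0,8,32,90,105,130,180])[0],"z",np.percentile(z[m],[5,50,95]).round(0) if m.any() else "")
    k=m&(h[...,0]>=8)&(h[...,0]<32); print(" brassy r",np.sort(r[k]).round(0)[:20],"sat",h[k][:20,1],"val",h[k][:20,2])
E
```

```text
top 215 inside px; hues [  2   3   0   0 209   1] z [ 4.  8. 11.]
 brassy r [26. 27. 27.] sat [104 113 101] val [108 120 109]
scene 7 inside px; hues [0 0 0 0 6 1] z [ 5. 25. 46.]
 brassy r [] sat [] val []
```

The cup is empty: its inside shows only blue floor. It stands centred on the mat, and the bin is upright with the nuts in it.

```bash
python3 -c "
from bench import *
print(hand_in())"
```

```text
the job is handed in; nothing more can be done
None
```

I handed the job in at about 50 s of the 67 s allowed: the bin stands upright in its place (about 2 mm off centre), and the empty cup is upright on its cork mat with the gripper clear. Brass shows in the bin, none in the cup and none spotted beside the bin, but I did not count all seven nuts. `bin_right` or `bin_left` (the one full of white parts) was shifted about 10 mm, under the 20 mm limit; the green box was probably touched, and I did not re-measure the tape, screwdriver or multimeter.

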